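Load the spring tester, draw its knob and bring the dial up to the mark

TASK

Thread every coil spring on the desk over a rod of the aluminium jig, one spring to a rod and fully down on the block, twisting it slightly if the coils snag. Then pull the tester's sprung draw knob right out to its stop, hold it there a moment, and let it go home; last, turn the dial clockwise up to the long set mark, coming from below only and never running past it, so that the backlash is taken up. Leave the other things on the desk where they are.

Things in the scene. Friction and masses are not known exactly. Their poses are not given: they have to be found in the camera images.
- spring1_c (a point): bare steel compression spring, stiff (treat it as a rigid tube), 26 mm outside, 18 mm inside, 30 mm long, 30 to 55 g, standing on end on the desk; this point is its centre, half-way up (15 mm above its lower end), z along its axis. Four to six of the six springs are present, the others are absent (None from the start).
- spring2_c (a point): bare steel compression spring, stiff (treat it as a rigid tube), 26 mm outside, 18 mm inside, 30 mm long, 30 to 55 g, standing on end on the desk; this point is its centre, half-way up (15 mm above its lower end), z along its axis. Four to six of the six springs are present, the others are absent (None from the start).
- spring3_c (a point): bare steel compression spring, stiff (treat it as a rigid tube), 26 mm outside, 18 mm inside, 30 mm long, 30 to 55 g, standing on end on the desk; this point is its centre, half-way up (15 mm above its lower end), z along its axis. Four to six of the six springs are present, the others are absent (None from the start).
- spring4_c (a point): bare steel compression spring, stiff (treat it as a rigid tube), 26 mm outside, 18 mm inside, 30 mm long, 30 to 55 g, standing on end on the desk; this point is its centre, half-way up (15 mm above its lower end), z along its axis. Four to six of the six springs are present, the others are absent (None from the start).
- spring5_c (a point): bare steel compression spring, stiff (treat it as a rigid tube), 26 mm outside, 18 mm inside, 30 mm long, 30 to 55 g, standing on end on the desk; this point is its centre, half-way up (15 mm above its lower end), z along its axis. Four to six of the six springs are present, the others are absent (None from the start).
- spring6_c (a point): bare steel compression spring, stiff (treat it as a rigid tube), 26 mm outside, 18 mm inside, 30 mm long, 30 to 55 g, standing on end on the desk; this point is its centre, half-way up (15 mm above its lower end), z along its axis. Four to six of the six springs are present, the others are absent (None from the start).
- rod1 (a point): foot of spring rod 1 of 6 on the jig, on its axis, level with the block's top face. Each rod is upright steel, 14 mm in diameter, rising 42 mm above this point, the top 5 mm coned to 8 mm. The jig is a fixed aluminium block 62 mm wide, 254 mm long and 16 mm high; its rods stand in one row along its length, which is this point's y, 42 mm apart. A spring seated on the rod has its centre 15 mm above this point, and the rod end shows 12 mm above it.
- rod2 (a point): foot of spring rod 2 of 6 on the jig, on its axis, level with the block's top face. Each rod is upright steel, 14 mm in diameter, rising 42 mm above this point, the top 5 mm coned to 8 mm. The jig is a fixed aluminium block 62 mm wide, 254 mm long and 16 mm high; its rods stand in one row along its length, which is this point's y, 42 mm apart. A spring seated on the rod has its centre 15 mm above this point, and the rod end shows 12 mm above it.
- rod3 (a point): foot of spring rod 3 of 6 on the jig, on its axis, level with the block's top face. Each rod is upright steel, 14 mm in diameter, rising 42 mm above this point, the top 5 mm coned to 8 mm. The jig is a fixed aluminium block 62 mm wide, 254 mm long and 16 mm high; its rods stand in one row along its length, which is this point's y, 42 mm apart. A spring seated on the rod has its centre 15 mm above this point, and the rod end shows 12 mm above it.
- rod4 (a point): foot of spring rod 4 of 6 on the jig, on its axis, level with the block's top face. Each rod is upright steel, 14 mm in diameter, rising 42 mm above this point, the top 5 mm coned to 8 mm. The jig is a fixed aluminium block 62 mm wide, 254 mm long and 16 mm high; its rods stand in one row along its length, which is this point's y, 42 mm apart. A spring seated on the rod has its centre 15 mm above this point, and the rod end shows 12 mm above it.
- rod5 (a point): foot of spring rod 5 of 6 on the jig, on its axis, level with the block's top face. Each rod is upright steel, 14 mm in diameter, rising 42 mm above this point, the top 5 mm coned to 8 mm. The jig is a fixed aluminium block 62 mm wide, 254 mm long and 16 mm high; its rods stand in one row along its length, which is this point's y, 42 mm apart. A spring seated on the rod has its centre 15 mm above this point, and the rod end shows 12 mm above it.
- rod6 (a point): foot of spring rod 6 of 6 on the jig, on its axis, level with the block's top face. Each rod is upright steel, 14 mm in diameter, rising 42 mm above this point, the top 5 mm coned to 8 mm. The jig is a fixed aluminium block 62 mm wide, 254 mm long and 16 mm high; its rods stand in one row along its length, which is this point's y, 42 mm apart. A spring seated on the rod has its centre 15 mm above this point, and the rod end shows 12 mm above it.
- head: fixed grey tester head, 100 x 100 mm, 46 mm high; origin at the centre of its underside; its front, with the draw knob, faces its -x; the dial is on its top
- draw (a joint): draw knob's travel out of the head's front, m: 0 home, 0.025 at its stop. A spring pulls it home: about 1.2 N at home, 5 N at the stop; it goes home by itself when let go.
- draw_grip (a point): centre of the draw knob, a black block 20 mm (x) by 18 mm (y) by 24 mm high, on a stem in the middle of the head's front; its centre is 32 mm above the desk and, at home, 27 mm in front of the head's face; it is pulled along its own -x (away from the head)
- dial (a joint): preload dial angle, rad, growing clockwise seen from above; 0 when the white pointer points to the head's front (-x), the end of travel is 2.75, the set mark (the one long thick black line on the white scale round the dial; the other lines are short and thin) is at 2.0. It starts below the mark. Friction (about 0.05 N m) holds it where it is left.
- dial_grip (a point): centre of the dial's grip bar, on the dial's axis, 65 mm above the desk; the bar is 40 mm long along this point's x, 11 mm thick along its y and 22 mm high (54 to 76 mm above the desk); the pointer, a white line, lies on the half of the bar towards this point's -x. The point turns with the dial (clockwise from above = minus about z).
- dish: loose bystander, leave alone: black ceramic dish, 90 mm across, 20 mm high; origin at the centre of its underside
- blower: loose bystander, leave alone: black rubber dust blower standing upright, 62 mm across, 110 mm high; origin at the centre of its underside
- bench_block: loose bystander, leave alone: small round aluminium bench block, 46 mm across, 22 mm high; origin at the centre of its underside
- jar: loose bystander, leave alone: lidded glass jar, 60 mm across, 75 mm high; origin at the centre of its underside
- loupe: loose bystander, leave alone: black tube-shaped eye loupe standing upright, smooth-walled, 32 mm across, 26 mm high (not a spring); origin at the centre of its underside
- brush: loose bystander, leave alone: small brush lying flat, 130 mm long along its x; origin at the centre of its underside (roughly mid-length)
- movement_holder: loose bystander, leave alone: round brass movement holder, 40 mm across, 12 mm high; origin at the centre of its underside

How it is judged:
By the outcome, as a careful person would: the job done as asked, in the order asked, and still so for the second after the job is handed in, with the robot touching nothing.
Of spring1, spring2, spring3, spring4, spring5, spring6 only 4 to 6 are there at a start; the rules pass over those that are not, and their reading is None.
At some moment in a run one of spring1, spring2, spring3, spring4, spring5, spring6 may be knocked a few centimetres aside while the robot is not near it.
It also fails if it takes over 210 s, if anything falls off the work surface, if the arm or the gripper's body presses on something with over 40 N, if the wrist force passes 120 N, or if a joint passes its speed limit or range.

ROBOT

A 6-joint arm with a two-finger parallel gripper is mounted at the origin on the work surface. World frame = base frame: x ahead of the robot, y to its left, z up, the work surface at z = 0. Lengths are in m, angles in rad, forces in N, time in s.
With the tool pointing down it reaches from about 0.225 to 0.875 m from the base axis. Payload 3.4 kg.
Tool frame: the origin (TCP) lies midway between the tips of the shut fingers; the grasp point (between the pads) lies 19 mm behind it; x points along the fingers, y is the direction in which the jaws open and shut, and the axes are right-handed (so a half turn about x gives the same grasp; the last joint's range is limited). The gripper opens to 85 mm and grips with 20 to 120 N. Pads are 22 mm wide; open, the fingers measure 114 mm over their backs; the gripper's body (76 mm by 85 mm) begins 54 mm behind the grasp point. The pads swing forward as they close: fully open they stand 13 mm farther back than shut.
Start: joints at [-1.325, 0.276, 1.505, -0, 1.361, -0.121], TCP at [0.206, -0.537, 0.231] pointing down, gripper open.
Joint ranges: [-2.89, 2.89], [-0.75, 2.08], [0.22, 2.7], [-1.18, 4.32], [0.11, 2.71], [-2.7, 2.7]. Speed limits (rad/s): [2.57, 2.57, 3.14, 3.14, 3.14, 3.14].

INTERFACE

Orientations are given as a unit quaternion [w, x, y, z].
In Python, from rig import manip, get_image, get_calibration, ticket gives the robot as it stands. The module is installed in compiled form; this text tells all that it offers.
- The arm moves only by the tool arm_command, never from a script. Its argument "series" is text: rows parted by semicolons, each of 7 numbers parted by spaces: the shift along the tool's x, y, z in units of 0.1 m (1.0 is 0.1 m), then the turn, a rotation vector about the tool's x, y, z in units of pi rad (1.0 is pi rad), then the opening, from -1 (shut) to 1 (fully open), so that 0 is half open. In form: tx ty tz rx ry rz claw; .... A call has 1 to 12 rows; each row shifts and turns the commanded pose from where the row before left it, along the tool's axes as they then stand; what a row does not reach is not made up. A row lasts 1/12 s, in which the tool goes at most 41.7 mm and 7.16 degrees, less where a joint would pass 70% of its speed; a pose out of reach is approached as far as the arm can. A call with a number of a shift or a turn outside -1 to 1 is refused whole. A call with a gripper value outside its range is refused whole. The fingers move at their own pace and stop on an object; "squeeze" is the grip in N (left out, the last holds). Time passes only in rows, so rows that do not move let the fingers close. It gives the time, the measured TCP pose, the force and the opening at its end, in the units of the state.
- manip.get_state(): the state, without advancing time (a new reading comes with each control period).
- get_image(name): name is "scene" or "top" or "wrist"; returns the picture (384x512x3 uint8, red, green, blue); there is no depth.
- get_calibration(name): a dict with "fx", "fy", "cx", "cy" (pixels), "D" ([k1, k2, p1, p2, k3] as OpenCV has them; the pictures are not rectified), "cam_to_world" (4x4, takes a point from camera to world coordinates); the wrist camera has in their place "tool_from_camera" (4x4, takes a point from camera to tool coordinates, whose origin is the TCP and whose axes are the tool frame's). Camera axes: x right, y down, z forward; pixel columns grow to the right and rows downward; lengths in m; the calibration is good to about 2 mm. A picture is of the moment at which its call begins: read the wrist's pose just before it. get_calibration takes no time and is no camera call.
- ticket.sign_off(): hands the job in, once; it reports no verdict.
The state is a dict: "clock": time; "qpos": joint angles; "qd": joint speeds; "effort": joint torques, N m; "position": TCP position; "ee_rot": TCP orientation; "contact_force": force on the tool from outside, world axes, zero at the start; "moment": the same for the moment, N m; "width": finger opening in m.
Only numpy, scipy, OpenCV 4.12 (cv2) and the standard library are available. Lean on these libraries where they do the work, as an engineer would, in place of code of your own. Each camera call takes 0.05 s, during which the arm holds its last target. There are 200 camera calls.

## Working session

There is one attempt and no reset: what is moved stays moved. The work goes in short steps, Python scripts to look and compute and a tool call to move; the robot and the scene stay as the last step left them, time stands still between calls to the robot, and variables do not carry over. Pictures are saved under pics/ and viewed, about 12 in all and at most 16, crops included, and the job is handed in when it is done.

Besides the shell and the picture viewer there is one more tool, called after ">>>" as a command line: name --argument value ..., lists and objects as JSON in quotes. arm_command: Moves the arm, as the interface text tells. Shifts and turns lie within -1 to 1; 1 stands for 0.1 m of shift or pi rad of turn. Its arguments: {"type":"object","properties":{"series":{"type":"string"},"squeeze":{"type":"number"}},"required":["series"]}

```bash
mkdir -p pics
cat > h.py <<'E'
import numpy as np, cv2
from rig import manip, get_image, get_calibration, ticket
from scipy.spatial.transform import Rotation as R
def pose():
    s=manip.get_state(); T=np.eye(4); q=s["ee_rot"]
    T[:3,:3]=R.from_quat([q[1],q[2],q[3],q[0]]).as_matrix(); T[:3,3]=s["position"]; return T,s
def cam(name,T=None):
    c=get_calibration(name); K=np.array([[c["fx"],0,c["cx"]],[0,c["fy"],c["cy"]],[0,0,1.]])
    M=np.array(c["cam_to_world"]) if "cam_to_world" in c else T@np.array(c["tool_from_camera"])
    return K,np.array(c["D"],float),M
def shot(name):
    T,s=pose(); im=get_image(name); return cv2.cvtColor(im,cv2.COLOR_RGB2BGR),cam(name,T)
def ray(px,C,z):
    K,D,M=C; p=cv2.undistortPoints(np.array(px,float).reshape(-1,1,2),K,D).reshape(-1,2)
    d=np.c_[p,np.ones(len(p))]@M[:3,:3].T; o=M[:3,3]
    return o+d*((z-o[2])/d[:,2])[:,None]
def proj(P,C):
    K,D,M=C; W=np.linalg.inv(M); return cv2.projectPoints(np.array(P,float).reshape(-1,3),cv2.Rodrigues(W[:3,:3])[0],W[:3,3],K,D)[0].reshape(-1,2)
E
python3 - <<'E'
from h import *
for n in ["scene","top","wrist"]:
    im,C=shot(n); cv2.imwrite(f"pics/{n}0.png",im); print(n,C[0][0,0],C[1],C[2].round(3).tolist())
    if n=="top": cv2.imwrite("pics/top0b.png",cv2.resize(im,(800,600),interpolation=cv2.INTER_CUBIC))
print(pose()[1]); print(pose()[0])
E
```

```text
scene 346.99971426569107 [-0.08238316  0.          0.          0.          0.        ] [[-0.697, 0.503, -0.511, 0.92], [0.717, 0.498, -0.489, 0.437], [0.009, -0.707, -0.707, 0.7], [0.0, 0.0, 0.0, 1.0]]
top 347.95946408883884 [-0.05515502  0.          0.          0.          0.        ] [[0.015, -0.984, 0.18, 0.252], [-0.999, -0.009, 0.031, -0.028], [-0.029, -0.181, -0.983, 1.229], [0.0, 0.0, 0.0, 1.0]]
wrist 332.83263519353534 [-0.07923228  0.          0.          0.          0.        ] [[0.357, -0.898, -0.258, 0.27], [-0.934, -0.344, -0.096, -0.512], [-0.003, 0.275, -0.961, 0.374], [0.0, 0.0, 0.0, 1.0]]
{'clock': 0.15, 'qpos': array([-1.32498492e+00,  2.76439616e-01,  1.50582140e+00,  2.31586273e-05,
        1.36070876e+00, -1.21025111e-01]), 'qd': array([-0.00014889, -0.00204617, -0.00348671,  0.00039078,  0.00018789,
        0.00190277]), 'effort': array([ 1.64802907e-03, -4.17145693e+01, -2.46033150e+01, -1.12012349e-04,
        7.62938202e-03,  1.85746313e-05]), 'position': array([ 0.20612634, -0.53636942,  0.23065254]), 'ee_rot': array([-0.12848215, -0.69522354, -0.12945502,  0.69526827]), 'contact_force': array([ 0.33212488, -0.25069983,  0.9728118 ]), 'moment': array([-0.04674599,  0.01615354, -0.01800851]), 'width': 0.08570392684216976}
[[-3.13142985e-04  3.58659486e-01 -9.33468411e-01  2.06126341e-01]
 [ 1.34122962e-03 -9.33467467e-01 -3.58659573e-01 -5.36369421e-01]
 [-9.99999052e-01 -1.36430721e-03 -1.88735937e-04  2.30652540e-01]
 [ 0.00000000e+00  0.00000000e+00  0.00000000e+00  1.00000000e+00]]
```

View pics/top0b.png

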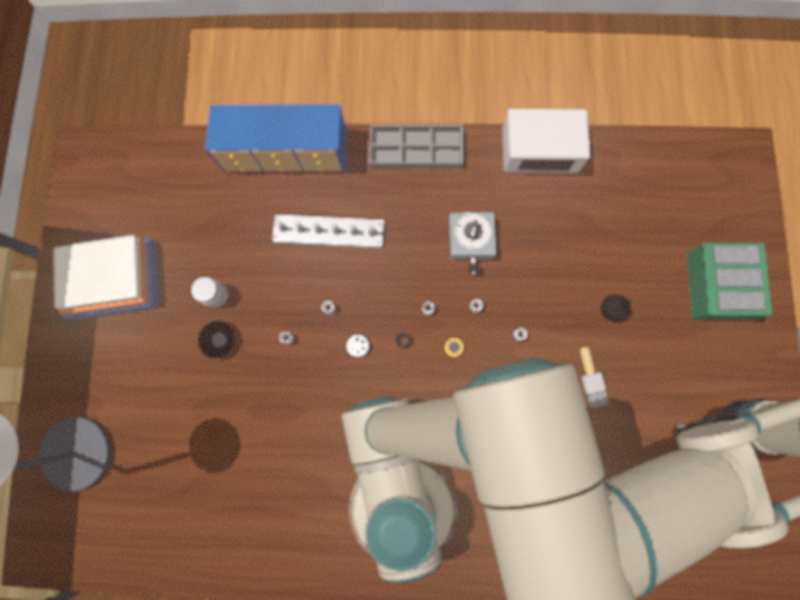

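View pics/scene0.png

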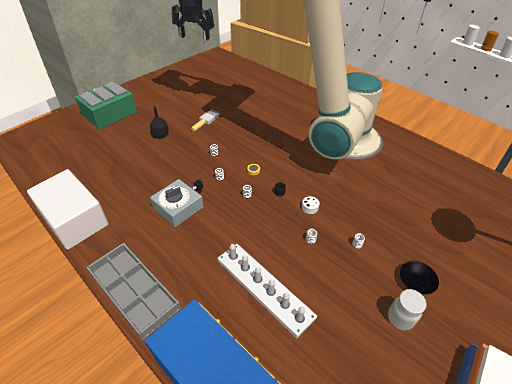

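The top view shows five springs, at (328,307), (286,338), (428,308), (476,305) and (520,334). The loupe is at (403,340), the jig runs from (280,230) to (380,230), and the head is at (473,235). The scene view also shows five springs.

Run:
```python
from h import *
C=cam("top"); S=cam("scene")
for n,p,z in [("sp1",(328,307),.02),("sp2",(286,338),.02),("sp3",(428,308),.02),("sp4",(476,305),.02),("sp5",(520,334),.02),("loupe",(403,340),.02),("jigL",(285,229),.058),("jigR",(376,231),.058),("jTL",(275,214),.016),("jTR",(384,220),.016),("jBL",(272,242),.016),("jBR",(383,248),.016),("headTL",(450,212),.046),("headTR",(495,212),.046),("hBR",(497,257),.046),("hBL",(450,258),.046),("knob",(474,267),.044),("brass",(454,347),.012),("bench",(357,346),.022),("jar",(209,291),.075),("blower",(615,308),.05)]:
    print(n,ray(np.array(p)*.64,C,z).round(3)[0,:2])
print("scene");
for n,p,z in [("a",(214,150),.015),("b",(220,174),.015),("c",(247,191),.015),("d",(312,236),.015),("e",(359,240),.015),("rodA",(234,246),.058),("rodF",(301,309),.058),("knob",(198,186),.04)]: print(n,ray(p,S,z).round(3)[0,:2])
```

```text
sp1 [0.437 0.171]
sp2 [0.366 0.264]
sp3 [ 0.437 -0.055]
sp4 [ 0.445 -0.162]
sp5 [ 0.381 -0.259]
loupe [0.364 0.001]
jigL [0.608 0.27 ]
jigR [0.604 0.064]
jTL [0.658 0.306]
jTR [0.644 0.049]
jBL [0.589 0.309]
jBR [0.576 0.05 ]
headTL [ 0.654 -0.103]
headTR [ 0.655 -0.205]
hBR [ 0.55  -0.207]
hBL [ 0.547 -0.102]
knob [ 0.527 -0.156]
brass [ 0.351 -0.113]
bench [0.35  0.103]
jar [0.461 0.427]
blower [ 0.436 -0.463]
scene
a [ 0.38  -0.254]
b [ 0.442 -0.156]
c [ 0.437 -0.05 ]
d [0.435 0.177]
e [0.363 0.269]
rodA [0.612 0.084]
rodF [0.625 0.289]
knob [ 0.535 -0.141]
```

>>> arm_command --series "0 0 0 0.039 0 0 1;0 0 0 0.039 0 0 1;0 0 0 0.039 0 0 1;-0.072 -0.314 -0.174 0 0 0 1;-0.072 -0.314 -0.174 0 0 0 1;-0.072 -0.314 -0.174 0 0 0 1;-0.072 -0.314 -0.174 0 0 0 1;-0.072 -0.314 -0.174 0 0 0 1;-0.072 -0.314 -0.174 0 0 0 1;-0.072 -0.314 -0.174 0 0 0 1;-0.072 -0.314 -0.174 0 0 0 1;-0.072 -0.314 -0.174 0 0 0 1"

```text
clock: 1.15
position: [0.3633, -0.2525, 0.2963]
ee_rot: [0.0, -0.707, 0.0, 0.707]
contact_force: [0.3, -0.1, -0.6]
width: 0.0854
```

>>> arm_command --series "-0.072 -0.314 -0.174 0 0 0 1;-0.072 -0.314 -0.174 0 0 0 1;-0.072 -0.314 -0.174 0 0 0 1;-0.072 -0.314 -0.174 0 0 0 1;-0.072 -0.314 -0.174 0 0 0 1;-0.072 -0.314 -0.174 0 0 0 1;-0.072 -0.314 -0.174 0 0 0 1;-0.072 -0.314 -0.174 0 0 0 1;-0.072 -0.314 -0.174 0 0 0 1;0 0 0 0 0 0 1;0 0 0 0 0 0 1;0 0 0 0 0 0 1"

```text
clock: 2.15
position: [0.5194, 0.028, 0.3603]
ee_rot: [-0.0, -0.707, 0.0, 0.708]
contact_force: [0.1, -0.8, -0.0]
width: 0.086
```

Run:
```python
from h import *
im,C=shot("wrist"); cv2.imwrite("pics/w1.png",im); np.savez("w1.npz",K=C[0],D=C[1],M=C[2]); cv2.imwrite("pics/w1b.png",cv2.resize(im,(800,600),interpolation=cv2.INTER_CUBIC))
t,_=shot("top"); cv2.imwrite("pics/top1.png",t)
s=pose()[1]; print(s["position"],s["qpos"],s["clock"]); print(pose()[0][:3,:3].round(4))
```

```text
[0.5191336  0.02719597 0.36049662] [-8.10978515e-02  1.46034687e-01  1.36419696e+00 -6.56742510e-04
  1.63243384e+00  1.49179991e+00] 2.25
[[-1.1e-03 -2.1e-03 -1.0e+00]
 [-6.0e-04 -1.0e+00  2.1e-03]
 [-1.0e+00  6.0e-04  1.1e-03]]
```

View pics/w1b.png

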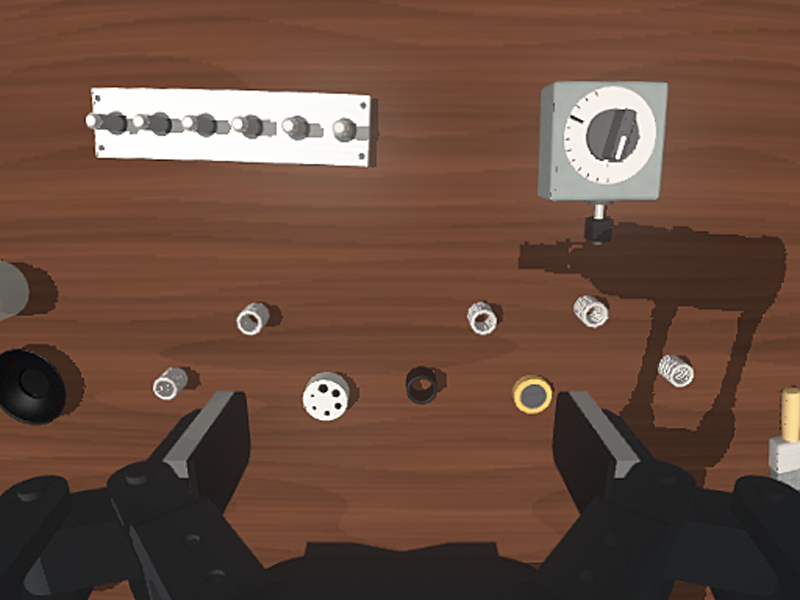

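The wrist view (800x600) is clear. The five springs are at about (252,318), (169,383), (482,318), (591,312) and (677,371). The rod tips run from (92,121) to (343,128), the knob is at (598,229), the dial centre is near (610,135), and the long mark is at (576,119).

```bash
cat >> h.py <<'E'
def springs(im,C,guess,r=28):
    out=[]
    hsv=cv2.cvtColor(im,cv2.COLOR_BGR2HSV); m=((hsv[...,1]<60)&(hsv[...,2]>75)).astype(np.uint8)
    m=cv2.morphologyEx(m,cv2.MORPH_CLOSE,np.ones((5,5)))
    n,L,st,ce=cv2.connectedComponentsWithStats(m)
    for g in guess:
        p=proj([[g[0],g[1],.015]],C)[0]
        c=[(np.hypot(*(ce[i]-p)),i) for i in range(1,n) if 60<st[i,4]<3000]
        d,i=min(c) if c else (999,0)
        if d>r: out.append(None); continue
        h=cv2.convexHull(np.argwhere(L==i)[:,::-1].astype(np.int32)); M=cv2.moments(h)
        q=(M["m10"]/M["m00"],M["m01"]/M["m00"]); out.append((*ray(q,C,.015)[0,:2].round(4),int(M["m00"]),np.round(q,1).tolist()))
    return out
G=[(.437,.171),(.366,.264),(.437,-.055),(.445,-.162),(.381,-.259)]
E
python3 - <<'E'
from h import *
im=cv2.imread("pics/w1.png"); z=np.load("w1.npz"); C=(z["K"],z["D"],z["M"])
for s in springs(im,C,G): print(s)
g=im.min(2); m=(g>190).astype(np.uint8); m[:, 250:]=0; m[130:]=0
m=cv2.morphologyEx(m,cv2.MORPH_CLOSE,np.ones((15,15)))
c=max(cv2.findContours(m,0,2)[0],key=cv2.contourArea); 
q=cv2.boxPoints(cv2.minAreaRect(c)); print("box",q); a=cv2.approxPolyDP(c,6,True).reshape(-1,2); print(a, ray(a,C,.016).round(4)[:,:2])
hm=((im[:130,330:440].max(2)>90)&(cv2.cvtColor(im,cv2.COLOR_BGR2HSV)[:130,330:440,1]<80)).astype(np.uint8)
cv2.imwrite("pics/crop1.png",np.vstack([cv2.resize(im[40:120,40:260],None,fx=3.6,fy=3.6,interpolation=cv2.INTER_CUBIC),np.hstack([cv2.resize(im[45:165,330:440],None,fx=2.5,fy=2.5,interpolation=cv2.INTER_CUBIC),np.zeros((300,792-275,3),np.uint8)])]))
E
```

```text
(np.float64(0.4362), np.float64(0.1746), 301, [161.5, 203.7])
(np.float64(0.3662), np.float64(0.2681), 302, [108.5, 244.8])
(np.float64(0.4363), np.float64(-0.0518), 287, [308.0, 203.5])
(np.float64(0.4434), np.float64(-0.1601), 317, [377.8, 198.9])
(np.float64(0.379), np.float64(-0.2572), 319, [431.9, 236.9])
box [[ 54.133713  99.688896]
 [ 55.74147   53.868122]
 [236.27357   60.202583]
 [234.66582  106.02336 ]]
[[ 59  57]
 [ 63 100]
 [234 106]
 [235  61]] [[0.6541 0.3073]
 [0.5944 0.3089]
 [0.5818 0.0593]
 [0.6426 0.0569]]
```

View pics/crop1.png

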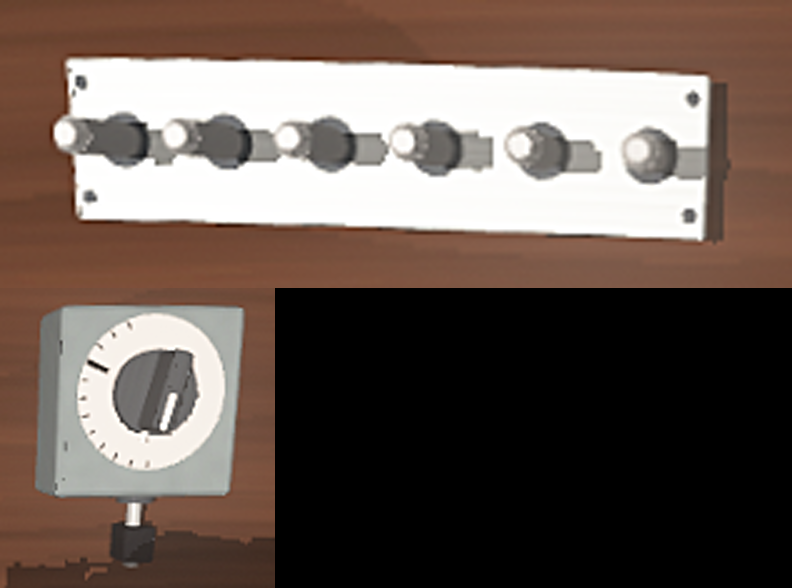

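The crop shows the six rod tips (white discs) running from (65,132) to (637,150). The block corners are (68,58), (708,75), (703,240) and (78,218). The dial's long mark is at (98,366), and the pointer aims nearly at the front, slightly left of down.

Run:
```python
from h import *
z=np.load("w1.npz"); C=(z["K"],z["D"],z["M"])
t=np.array([(65,132),(176,133),(288,136),(402,138),(519,144),(637,150)])/3.6+40-.36
P=ray(t,C,.058)[:,:2]; print(P.round(4)); 
k=np.arange(6); f=np.polyfit(k,P,1); print("fit",f, np.hypot(*f[0])); print((P-np.outer(k,f[0])-f[1]).round(4))
c=ray(np.array([(68,58),(708,75),(703,240),(78,218)])/3.6+40-.36,C,.016)[:,:2]; print(c.round(4), c.mean(0).round(4),"rodmean",P.mean(0).round(4))
d=lambda p:np.array(p)/2.5+[330,45]-.3
print("head top",ray(d([(63,307),(243,308),(228,496),(57,495)]),C,.046).round(4)[:,:2].tolist())
print("scale c",ray(d([(151,391)]),C,.047).round(4),"mark",ray(d([(89,361),(108,371)]),C,.047).round(4)[:,:2].tolist())
print("pointer",ray(d([(171,395),(165,428)]),C,.076).round(4)[:,:2].tolist()); print("knob",ray(d([(132,540)]),C,.044).round(4))
print("bar top corners", ray(d([(163,349),(194,353)]),C,.076).round(4)[:,:2].tolist())
```

```text
[[0.6244 0.288 ]
 [0.6225 0.2456]
 [0.6202 0.204 ]
 [0.6186 0.1624]
 [0.6158 0.1204]
 [0.6133 0.0783]]
fit [[-0.0021931  -0.04188855]
 [ 0.62463267  0.28784065]] 0.04194591963369982
[[-0.0003  0.0002]
 [ 0.0001 -0.0003]
 [ 0.     -0.    ]
 [ 0.0006  0.0002]
 [-0.      0.0001]
 [-0.0003 -0.0001]]
[[0.6558 0.3078]
 [0.6433 0.0551]
 [0.5813 0.058 ]
 [0.5942 0.3115]] [0.6187 0.1831] rodmean [0.6191 0.1831]
head top [[0.4987, -0.1109], [0.4986, -0.2157], [0.3822, -0.2232], [0.384, -0.1167]]
scale c [[ 0.4495 -0.1665  0.047 ]] mark [[0.4675, -0.1282], [0.4616, -0.1398]]
pointer [[0.456, -0.1657], [0.437, -0.1646]]
knob [[ 0.3524 -0.1671  0.044 ]]
bar top corners [[0.4819, -0.1582], [0.4797, -0.1757]]
```

>>> arm_command --series "0.046 0 0 -0.0372 0 0 1;0.046 0 0 -0.0372 0 0 1;0.046 0 0 -0.0372 0 0 1;0.046 0 0 -0.0372 0 0 1;0.046 0 0 -0.0372 0 0 1;0.046 0 0 -0.0372 0 0 1;0.046 0 0 -0.0372 0 0 1;0.046 0 0 -0.0372 0 0 1;0.046 0 0 -0.0372 0 0 1;0.046 0 0 -0.0372 0 0 1;0.046 0 0 -0.0372 0 0 1;0.046 0 0 -0.0372 0 0 1"

```text
clock: 3.25
position: [0.5191, 0.0267, 0.3054]
ee_rot: [-0.457, -0.54, -0.457, 0.54]
contact_force: [-0.2, 0.1, 0.1]
width: 0.0853
```

>>> arm_command --series "0.046 0 0 -0.0372 0 0 1;0 0 0 0 0 0 1;0 0 0 0 0 0 1"

```text
clock: 3.5
position: [0.5193, 0.0271, 0.301]
ee_rot: [-0.485, -0.514, -0.486, 0.514]
contact_force: [0.3, -0.3, 0.0]
width: 0.0852
```

```bash
cat >> h.py <<'E'
def go(x,y,z):
    T,s=pose(); print("delta tool units",((T[:3,:3].T@(np.array([x,y,z])-T[:3,3]))*10).round(3), "t",round(s["clock"],2))
E
python3 - <<'E'
from h import *
im,C=shot("wrist"); cv2.imwrite("pics/w2.png",im); np.savez("w2.npz",K=C[0],D=C[1],M=C[2])
cv2.imwrite("pics/w2b.png",cv2.resize(im,(800,600),interpolation=cv2.INTER_CUBIC))
for s in springs(im,C,G): print(s)
print(pose()[0].round(4)); print(pose()[1]["qpos"])
z=np.load("w1.npz"); C=(z["K"],z["D"],z["M"])
d=lambda p:(np.array(p)-[0,0])/2.5+[330,45-288/2.5]-.3
print("head top",ray(d([(63,307),(243,308),(228,496),(57,495)]),C,.046).round(4)[:,:2].tolist())
print("scale c",ray(d([(151,391)]),C,.047).round(4),"mark",ray(d([(89,361),(108,371)]),C,.047).round(4)[:,:2].tolist())
print("pointer",ray(d([(171,395),(165,428)]),C,.076).round(4)[:,:2].tolist()); print("knob",ray(d([(132,540)]),C,.044).round(4))
E
```

```text
(np.float64(0.4363), np.float64(0.1745), 478, [182.0, 40.4])
None
(np.float64(0.4364), np.float64(-0.052), 374, [200.7, 217.7])
(np.float64(0.4434), np.float64(-0.1603), 370, [213.4, 287.0])
(np.float64(0.3791), np.float64(-0.2575), 354, [179.0, 342.6])
[[ 1.000e-04  9.984e-01 -5.660e-02  5.195e-01]
 [-2.000e-04 -5.660e-02 -9.984e-01  2.730e-02]
 [-1.000e+00  1.000e-04  2.000e-04  3.013e-01]
 [ 0.000e+00  0.000e+00  0.000e+00  1.000e+00]]
[-8.11874744e-02  1.60129992e-01  1.48784212e+00 -2.01045223e-04
  1.49355164e+00 -2.45530386e-02]
head top [[0.651, -0.1005], [0.6532, -0.1972], [0.5547, -0.1997], [0.5541, -0.1035]]
scale c [[ 0.6095 -0.1504  0.047 ]] mark [[0.6242, -0.1157], [0.6193, -0.1263]]
pointer [[0.6065, -0.1496], [0.5904, -0.148]]
knob [[ 0.5296 -0.1483  0.044 ]]
```

View pics/w2b.png

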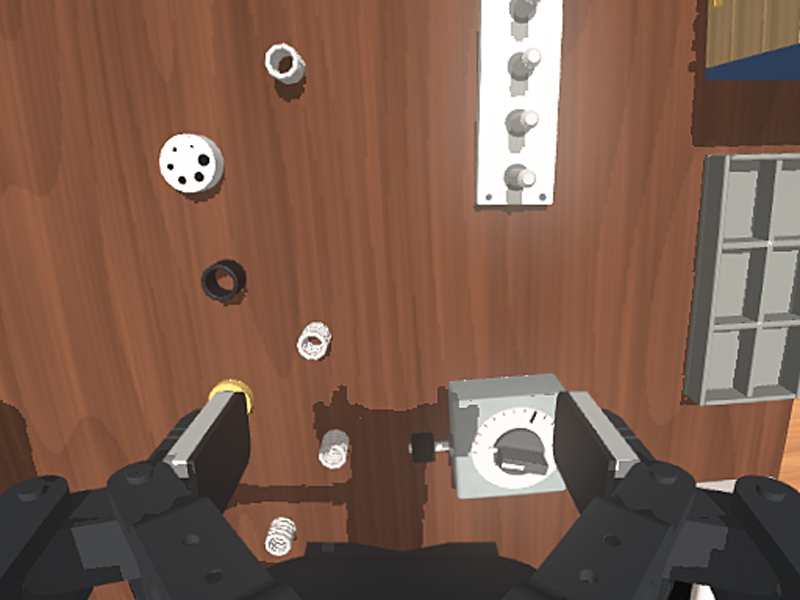

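>>> arm_command --series "0.302 -0.1306 -0.2033 0 0 0 0.2;0.302 -0.1306 -0.2033 0 0 0 0.2;0.302 -0.1306 -0.2033 0 0 0 0.2;0.302 -0.1306 -0.2033 0 0 0 0.2;0.302 -0.1306 -0.2033 0 0 0 0.2;0.302 -0.1306 -0.2033 0 0 0 0.2;0.302 -0.1306 -0.2033 0 0 0 0.2;0 0 0 0 0 0 0.2;0 0 0 0 0 0 0.2;0 0 0 0 0 0 0.2" --squeeze 30

```text
clock: 4.38
position: [0.4376, 0.1749, 0.0906]
ee_rot: [0.487, 0.514, 0.486, -0.512]
contact_force: [0.4, -0.7, 0.3]
width: 0.051
```

Run:
```python
from h import *
im,C=shot("wrist"); cv2.imwrite("pics/w3.png",im)
print(springs(im,C,G[:1],60)); print(pose()[1]["width"]); go(.4363,.1745,.002)
```

```text
[(np.float64(0.4364), np.float64(0.172), 1431, [256.9, 209.8])]
0.051826704952994684
delta tool units [ 0.891 -0.022  0.004] t 4.43
```

View pics/w3.png

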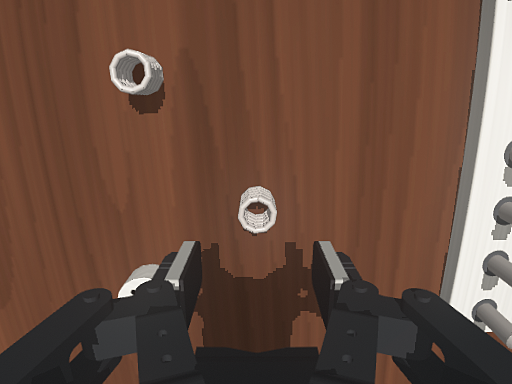

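Wrist view before the grasp: the spring's top ring is centred at about (257,216), midway between the fingers.

Run:
```python
from h import *
T,s=pose(); C=cam("wrist",T)
print(ray([(257,216),(257,205)],C,.03).round(4), ray([(257,194)],C,.0).round(4)); print(proj([[.4363,.1745,.03],[.4363,.1745-.013,.03],[.4363,.1745+.013,.03]],C))
im=cv2.imread("pics/w1.png")
```

```text
[[0.4371 0.1724 0.03  ]
 [0.4376 0.1799 0.03  ]] [[0.4377 0.1789 0.    ]]
[[255.52466979 212.98964904]
 [256.62382887 231.64284123]
 [254.38807622 193.68417   ]]
```

>>> arm_command --series "0.223 -0.004 0.004 0 0 0 0.2;0.223 -0.004 0.004 0 0 0 0.2;0.223 -0.004 0.004 0 0 0 0.2;0.222 -0.004 0.004 0 0 0 0.2;0 0 0 0 0 0 0.2;0 0 0 0 0 0 -0.6;0 0 0 0 0 0 -0.6;0 0 0 0 0 0 -0.6;0 0 0 0 0 0 -0.6;0 0 0 0 0 0 -0.6" --squeeze 30

```text
clock: 5.27
position: [0.4363, 0.1737, 0.0023]
ee_rot: [0.488, 0.514, 0.486, -0.512]
contact_force: [0.9, -1.3, 6.5]
width: 0.0259
```

>>> arm_command --series "0 0 0 0 0 0 -0.6;-0.3 0 0 0 0 0 -0.6;-0.4 0 0 0 0 0 -0.6;-0.4 0 0 0 0 0 -0.6;0 0 0 0 0 0 -0.6;0 0 0 0 0 0 -0.6"

```text
clock: 5.77
position: [0.4361, 0.1741, 0.1135]
ee_rot: [0.488, 0.515, 0.486, -0.511]
contact_force: [-0.6, 0.2, -1.2]
width: 0.026
```

Run:
```python
from h import *
im,C=shot("wrist"); cv2.imwrite("pics/w4.png",im)
print(pose()[0].round(4),pose()[1]["width"]); go(.6224,.2459,.113)
z=pose()[1]["position"]; x,y,h=z
print(proj([[x,y,h+.028],[x,y-.013,h+.028],[x,y+.013,h+.028]],C))
```

```text
[[ 2.100e-03  9.986e-01 -5.210e-02  4.344e-01]
 [ 5.000e-04 -5.210e-02 -9.986e-01  1.737e-01]
 [-1.000e+00  2.100e-03 -6.000e-04  1.116e-01]
 [ 0.000e+00  0.000e+00  0.000e+00  1.000e+00]] 0.02623774367134734
delta tool units [-0.01   1.84  -0.819] t 5.82
[[256.44202109 283.57481768]
 [258.13244409 311.34502084]
 [254.64506581 253.94150837]]
```

View pics/w4.png

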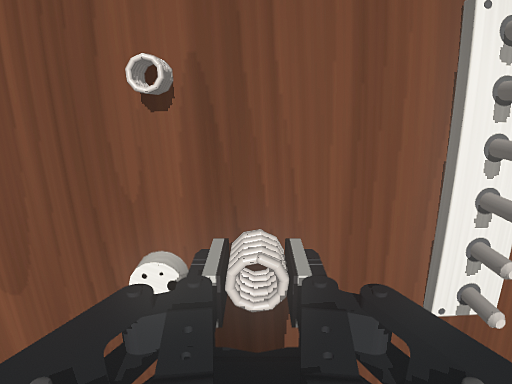

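The spring is held centred on the TCP: its ring runs from row 253 to 311, against 254–311 predicted. Now to rod 2 of my row (k=1).

>>> arm_command --series "0 0.307 -0.1365 0 0 0 -0.6;0 0.307 -0.1365 0 0 0 -0.6;0 0.307 -0.1365 0 0 0 -0.6;0 0.307 -0.1365 0 0 0 -0.6;0 0.306 -0.1365 0 0 0 -0.6;0 0.306 -0.1365 0 0 0 -0.6;0 0 0 0 0 0 -0.6;0 0 0 0 0 0 -0.6;0 0 0 0 0 0 -0.6;0 0 0 0 0 0 -0.6"

```text
clock: 6.65
position: [0.6201, 0.2451, 0.1092]
ee_rot: [-0.486, -0.512, -0.487, 0.514]
contact_force: [0.4, -0.1, -0.2]
width: 0.0258
```

Run:
```python
from h import *
go(.6224,.2459,.06)
im,C=shot("wrist"); cv2.imwrite("pics/w5.png",im); print(pose()[1]["position"],proj([[.6224,.2459,.058],[.6246,.2878,.058],[.6202,.204,.058]],C))
go(.6224,.2459,.06);
```

```text
delta tool units [ 0.492  0.024 -0.01 ] t 6.65
[0.62043253 0.24518471 0.10981286] [[262.79052047 215.96768366]
 [263.07651521 148.08868549]
 [262.50045049 276.32361839]]
delta tool units [ 0.498  0.021 -0.009] t 6.7
```

View pics/w5.png

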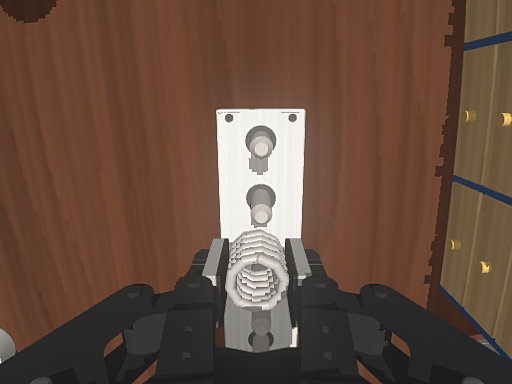

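Rod tips appear at (261,215) and (262,148), within 1.5 px of where I predicted them. Lowering onto the rod.

>>> arm_command --series "0.2 0.008 -0.004 0 0 0 -0.6;0.2 0.008 -0.003 0 0 0 -0.6;0.06 0 0 0 0 0 -0.6;0.06 0 0 0 0 0 -0.6;0.06 0 0 0 0 0 -0.6;0.06 0 0 0 0 0 -0.6;0 0 0 0 0 0 -0.6"

```text
clock: 7.28
position: [0.6234, 0.2462, 0.046]
ee_rot: [-0.487, -0.513, -0.487, 0.513]
contact_force: [-0.9, 0.4, -0.7]
width: 0.0256
```

>>> arm_command --series "0.06 0 0 0 0 0 -0.6;0.06 0 0 0 0 0 -0.6;0 0 0 0 0 0 -0.6"

```text
clock: 7.53
position: [0.6233, 0.2461, 0.0335]
ee_rot: [-0.486, -0.512, -0.487, 0.513]
contact_force: [-0.2, -0.1, -0.3]
width: 0.0262
```

>>> arm_command --series "0.06 0 0 0 0 0 -0.6;0.05 0 0 0 0 0 -0.6;0.03 0 0 0 0 0 -0.6;0 0 0 0 0 0 -0.6;0 0 0 0 0 0 -0.6"

```text
clock: 7.95
position: [0.6239, 0.2463, 0.0202]
ee_rot: [-0.487, -0.513, -0.487, 0.513]
contact_force: [0.3, 0.9, -1.2]
width: 0.0258
```

>>> arm_command --series "0.02 0 0 0 0 0 -0.6;0 0 0 0 0 0 0.1;0 0 0 0 0 0 0.1;0 0 0 0 0 0 0.1;-0.1 0 0 0 0 0 0.1;-0.3 0 0 0 0 0 0.1;-0.4 0 0 0 0 0 0.2;-0.4 0 0 0 0 0 0.2;0 0 0 0 0 0 0.2;0 0 0 0 0 0 0.2"

```text
clock: 8.78
position: [0.6262, 0.247, 0.1433]
ee_rot: [0.488, 0.516, 0.485, -0.51]
contact_force: [0.4, 0.5, -0.1]
width: 0.0513
```

Run:
```python
from h import *
im,C=shot("wrist"); cv2.imwrite("pics/w6.png",im); t,_=shot("top"); cv2.imwrite("pics/t6.png",t)
print(pose()[1]["position"]); go(.3662,.267,.10)
```

```text
[0.62347927 0.24622061 0.13883051]
delta tool units [ 0.389 -2.58  -0.073] t 8.88
```

View pics/w6.png

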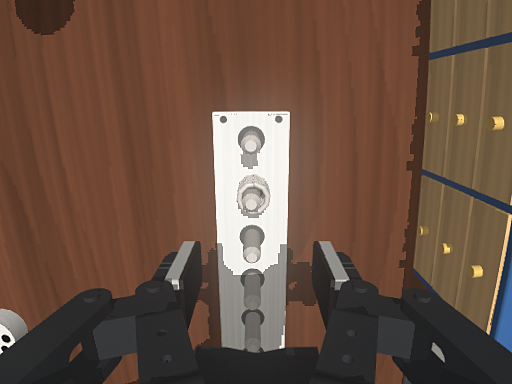

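Seated on the second rod, which shows above the spring at (253,198). Next is spring 2.

>>> arm_command --series "0.049 -0.3225 -0.009 0 0 0 0.2;0.049 -0.3225 -0.009 0 0 0 0.2;0.049 -0.3225 -0.009 0 0 0 0.2;0.049 -0.3225 -0.009 0 0 0 0.2;0.049 -0.3225 -0.009 0 0 0 0.2;0.049 -0.3225 -0.009 0 0 0 0.2;0.049 -0.3225 -0.009 0 0 0 0.2;0.049 -0.3225 -0.009 0 0 0 0.2;0 0 0 0 0 0 0.2;0 0 0 0 0 0 0.2;0 0 0 0 0 0 0.2"

```text
clock: 9.8
position: [0.367, 0.2671, 0.0989]
ee_rot: [-0.487, -0.513, -0.487, 0.513]
contact_force: [-0.5, -0.4, -0.8]
width: 0.0513
```

```bash
cat >> h.py <<'E'
def near(g,name):
    im,C=shot("wrist"); cv2.imwrite(f"pics/{name}.png",im)
    hsv=cv2.cvtColor(im,cv2.COLOR_BGR2HSV); m=((hsv[...,1]<70)&(hsv[...,2]>70)).astype(np.uint8); m[240:]=0
    m=cv2.morphologyEx(m,cv2.MORPH_CLOSE,np.ones((7,7))); n,L,st,ce=cv2.connectedComponentsWithStats(m)
    p=proj([[g[0],g[1],.02]],C)[0]; c=[(np.hypot(*(ce[i]-p)),i) for i in range(1,n) if 500<st[i,4]<4000]
    d,i=min(c) if c else (999,0); x,y,w,h,a=st[i]; print("dist",d,"box",x,y,w,h)
    # ring: lower arc of the blob belongs to the top rim
    yb=y+h; r=w/2
    bot=ray([(x+w/2,yb-.5)],C,.03)[0]; lr=ray([(x,yb-r),(x+w,yb-r)],C,.03)
    v=C[2][:2,3]-g; print("near-rim y",bot[1].round(4),"centre est",((lr[0,0]+lr[1,0])/2).round(4),(bot[1]+.013).round(4),"w",np.hypot(*(lr[1]-lr[0])[:2]).round(4))
E
python3 - <<'E'
from h import *
near((.3662,.267),"w7"); go(.3662,.267,.002)
E
```

```text
dist 0.8924301224990325 box 240 182 37 47
near-rim y 0.2528 centre est 0.3668 0.2658 w 0.0248
delta tool units [ 0.971 -0.016  0.003] t 9.85
```

>>> arm_command --series "0.25 -0.004 0.004 0 0 0 0.2;0.25 -0.004 0.004 0 0 0 0.2;0.25 0 0 0 0 0 0.2;0.22 0 0 0 0 0 0.2;0 0 0 0 0 0 0.2;0 0 0 0 0 0 -0.6;0 0 0 0 0 0 -0.6;0 0 0 0 0 0 -0.6;0 0 0 0 0 0 -0.6;0 0 0 0 0 0 -0.6;0 0 0 0 0 0 -0.6"

```text
clock: 10.77
position: [0.3663, 0.2665, 0.0031]
ee_rot: [0.487, 0.513, 0.487, -0.512]
contact_force: [-0.0, -0.5, 1.0]
width: 0.0266
```

>>> arm_command --series "-0.3 0 0 0 0 0 -0.6;-0.4 0 0 0 0 0 -0.6;-0.4 0 0 0 0 0 -0.6;0 0 0 0 0 0 -0.6;0 0 0 0 0 0 -0.6;0 0 0 0 0 0 -0.6"

```text
clock: 11.27
position: [0.3653, 0.266, 0.1124]
ee_rot: [-0.487, -0.513, -0.487, 0.513]
contact_force: [-0.1, -0.4, -0.4]
width: 0.0267
```

```bash
cat >> h.py <<'E'
def held(name):
    im,C=shot("wrist"); cv2.imwrite(f"pics/{name}.png",im); T,s=pose()
    hsv=cv2.cvtColor(im,cv2.COLOR_BGR2HSV); m=((hsv[225:330,229:287,2]>110)&(hsv[225:330,229:287,1]<40))
    r=np.where(m.sum(1)>4)[0]+225; 
    for dy in (-13,0,13):
        print("dy",dy,proj([(T@[-.028,0,-dy/1000,1])[:3]],C).round(1)[0],end=" ")
    print("rows",r.min(),r.max(),"width",s["width"])
E
python3 - <<'E'
from h import *
held("w8"); go(.6240,.2877,.113)
E
```

```text
dy -13 [259.1 312.5] dy 0 [259.1 284.5] dy 13 [259.2 254.6] rows 230 310 width 0.02664096000936475
delta tool units [-0.02   2.578 -0.355] t 11.32
```

View pics/w8.png

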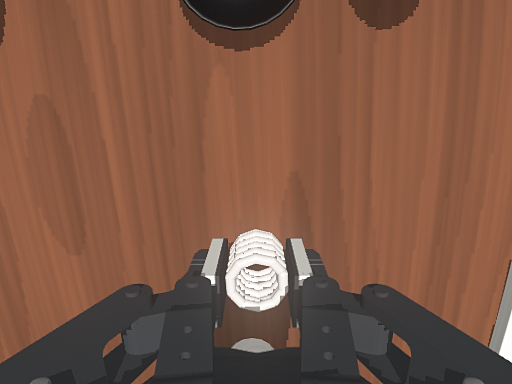

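Spring 2 is held centred: rim bottom at row 310, against 312 predicted. I've viewed 10 pictures so far.

>>> arm_command --series "0 0.322 -0.0444 0 0 0 -0.6;0 0.322 -0.0444 0 0 0 -0.6;0 0.322 -0.0444 0 0 0 -0.6;0 0.322 -0.0444 0 0 0 -0.6;0 0.322 -0.0444 0 0 0 -0.6;0 0.322 -0.0444 0 0 0 -0.6;0 0.323 -0.0444 0 0 0 -0.6;0 0.323 -0.0444 0 0 0 -0.6;0 0 0 0 0 0 -0.6;0 0 0 0 0 0 -0.6;0 0 0 0 0 0 -0.6;0 0 0 0 0 0 -0.6"

```text
clock: 12.32
position: [0.6231, 0.2879, 0.1109]
ee_rot: [-0.486, -0.512, -0.487, 0.514]
contact_force: [-0.5, 0.9, -0.4]
width: 0.0267
```

Run:
```python
from h import *
go(.6240,.2875,.018); im,C=shot("wrist"); go(.6240,.2875,.018)
im,C=shot("top"); cv2.imwrite("pics/t9.png",im); go(.6240,.2875,.018)
print(springs(im,C,G[2:],15)); print(springs(cv2.imread("pics/top1.png"),C,G[2:],15))
```

```text
delta tool units [0.929 0.013 0.003] t 12.32
delta tool units [0.935 0.01  0.005] t 12.37
delta tool units [0.941 0.006 0.006] t 12.42
[None, (np.float64(0.4459), np.float64(-0.1629), 59, [304.7, 195.1]), (np.float64(0.3811), np.float64(-0.2598), 58, [332.7, 213.8])]
[(np.float64(0.4384), np.float64(-0.0545), 53, [273.9, 197.0]), (np.float64(0.4462), np.float64(-0.1628), 58, [304.7, 195.1]), (np.float64(0.3811), np.float64(-0.2596), 59, [332.6, 213.8])]
```

>>> arm_command --series "0.2 0.004 0.003 0 0 0 -0.6;0.2 0.004 0.002 0 0 0 -0.6;0.06 0 0 0 0 0 -0.6;0.06 0 0 0 0 0 -0.6;0.06 0 0 0 0 0 -0.6;0.06 0 0 0 0 0 -0.6;0.06 0 0 0 0 0 -0.6;0 0 0 0 0 0 -0.6"

```text
clock: 13.08
position: [0.6253, 0.2875, 0.0414]
ee_rot: [-0.487, -0.512, -0.487, 0.513]
contact_force: [-1.1, -0.5, -0.3]
width: 0.0264
```

>>> arm_command --series "0.06 0 0 0 0 0 -0.6;0.06 0 0 0 0 0 -0.6;0.06 0 0 0 0 0 -0.6;0.04 0 0 0 0 0 -0.6;0 0 0 0 0 0 -0.6;0 0 0 0 0 0 -0.6"

```text
clock: 13.58
position: [0.6259, 0.2877, 0.0201]
ee_rot: [-0.487, -0.513, -0.487, 0.513]
contact_force: [-0.7, -0.6, -0.4]
width: 0.0267
```

>>> arm_command --series "0.015 0 0 0 0 0 -0.6;0 0 0 0 0 0 0.1;0 0 0 0 0 0 0.1;0 0 0 0 0 0 0.1;-0.1 0 0 0 0 0 0.1;-0.3 0 0 0 0 0 0.1;-0.4 0 0 0 0 0 0.2;-0.4 0 0 0 0 0 0.2;0 0 0 0 0 0 0.2;0 0 0 0 0 0 0.2;0 0 0 0 0 0 0.2"

```text
clock: 14.5
position: [0.6257, 0.2876, 0.1396]
ee_rot: [0.487, 0.513, 0.487, -0.513]
contact_force: [-0.5, -0.2, -1.2]
width: 0.0514
```

Run:
```python
from h import *
im,C=shot("wrist"); cv2.imwrite("pics/w10.png",im); im,C=shot("scene"); cv2.imwrite("pics/s10.png",im); print(springs(im,C,G[2:],25))
print(pose()[1]["position"]);go(.4364,-.0525,.16)
```

```text
[(np.float64(0.4367), np.float64(-0.0502), 90, [246.9, 191.0]), (np.float64(0.4443), np.float64(-0.1588), 87, [218.9, 173.9]), (np.float64(0.3794), np.float64(-0.2571), 68, [213.6, 149.6])]
[0.62481567 0.28731577 0.13747362]
delta tool units [-0.216 -1.705  3.492] t 14.6
```

View pics/s10.png

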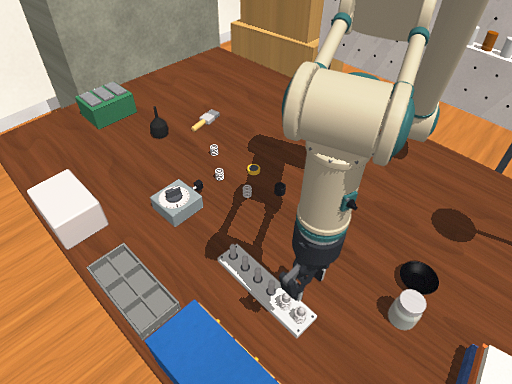

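The scene view shows two springs seated on the jig's near end, at (300,314) and (285,299). The three others haven't moved, at (247,191), (219,174) and (214,150). Next is spring 3.

>>> arm_command --series "0 -0.1705 0.3492 0 0 0 0.2;0 -0.1705 0.3492 0 0 0 0.2;0 -0.1705 0.3492 0 0 0 0.2;0 -0.1705 0.3492 0 0 0 0.2;0 -0.1705 0.3492 0 0 0 0.2;0 -0.1705 0.3492 0 0 0 0.2;0 -0.1705 0.3492 0 0 0 0.2;0 -0.1705 0.3492 0 0 0 0.2;0 -0.1705 0.3492 0 0 0 0.2;0 -0.1705 0.3492 0 0 0 0.2;0.18 0 0 0 0 0 0.2;0.18 0 0 0 0 0 0.2"

```text
clock: 15.6
position: [0.4363, -0.0541, 0.1023]
ee_rot: [-0.486, -0.514, -0.485, 0.514]
contact_force: [0.7, -0.4, -0.3]
width: 0.0511
```

>>> arm_command --series "0 0 0 0 0 0 0.2;0 0 0 0 0 0 0.2;0 0 0 0 0 0 0.2;0 0 0 0 0 0 0.2"

```text
clock: 15.93
position: [0.4381, -0.0518, 0.1034]
ee_rot: [0.487, 0.513, 0.487, -0.513]
contact_force: [-0.1, -0.5, -0.6]
width: 0.0511
```

Run:
```python
from h import *
near((.4364,-.0525),"w11"); go(.4364,-.0528,.002);shot("top");go(.4364,-.0528,.002)
```

```text
dist 1.2595431380375919 box 238 180 38 44
near-rim y -0.0641 centre est 0.4371 -0.0511 w 0.0259
delta tool units [ 1.015 -0.019  0.01 ] t 15.98
delta tool units [ 1.015 -0.018  0.01 ] t 16.03
```

>>> arm_command --series "0.25 -0.006 0.003 0 0 0 0.2;0.25 -0.006 0.002 0 0 0 0.2;0.25 0 0 0 0 0 0.2;0.26 0 0 0 0 0 0.2;0 0 0 0 0 0 0.2;0 0 0 0 0 0 -0.6;0 0 0 0 0 0 -0.6;0 0 0 0 0 0 -0.6;0 0 0 0 0 0 -0.6;0 0 0 0 0 0 -0.6;0 0 0 0 0 0 -0.6"

```text
clock: 16.95
position: [0.4372, -0.0528, 0.003]
ee_rot: [0.488, 0.513, 0.486, -0.512]
contact_force: [0.1, 0.2, 6.5]
width: 0.027
```

>>> arm_command --series "-0.3 0 0 0 0 0 -0.6;-0.4 0 0 0 0 0 -0.6;-0.4 0 0 0 0 0 -0.6;0 0 0 0 0 0 -0.6;0 0 0 0 0 0 -0.6;0 0 0 0 0 0 -0.6"

```text
clock: 17.45
position: [0.4356, -0.0524, 0.1119]
ee_rot: [-0.487, -0.513, -0.487, 0.513]
contact_force: [-1.0, 0.3, -0.4]
width: 0.0265
```

Run:
```python
from h import *
held("w12"); go(.6199,.2040,.113)
```

```text
dy -13 [258.8 311.5] dy 0 [258.8 283.5] dy 13 [258.9 253.6] rows 228 329 width 0.02652726180807416
delta tool units [-0.023  1.713 -2.655] t 17.5
```

>>> arm_command --series "0 0.214 -0.3319 0 0 0 -0.6;0 0.214 -0.3319 0 0 0 -0.6;0 0.214 -0.3319 0 0 0 -0.6;0 0.214 -0.3319 0 0 0 -0.6;0 0.214 -0.3319 0 0 0 -0.6;0 0.214 -0.3319 0 0 0 -0.6;0 0.214 -0.3319 0 0 0 -0.6;0 0.214 -0.3319 0 0 0 -0.6;0 0 0 0 0 0 -0.6;0 0 0 0 0 0 -0.6;0 0 0 0 0 0 -0.6;0 0 0 0 0 0 -0.6"

```text
clock: 18.5
position: [0.6194, 0.2025, 0.1104]
ee_rot: [-0.486, -0.512, -0.487, 0.514]
contact_force: [-0.3, -0.6, -0.6]
width: 0.0269
```

Run:
```python
from h import *
im=cv2.imread("pics/w12.png"); a=cv2.imread("pics/w8.png"); 
shot("top"); go(.6199,.2040,.018); im2,C=shot("wrist"); cv2.imwrite("pics/w13.png",im2)
go(.6199,.2040,.018); print(proj([[.6224,.2459,.058],[.6199,.204,.058]],C))
cv2.imwrite("pics/c13.png",cv2.resize(np.hstack([a[170:330,200:320],im[170:330,200:320],im2[170:330,200:320]]),None,fx=2.2,fy=2.2,interpolation=cv2.INTER_CUBIC))
```

```text
delta tool units [ 0.929  0.004 -0.017] t 18.55
delta tool units [ 0.934 -0.001 -0.017] t 18.6
[[259.8485492  146.46287657]
 [259.33380729 213.97156219]]
```

View pics/c13.png

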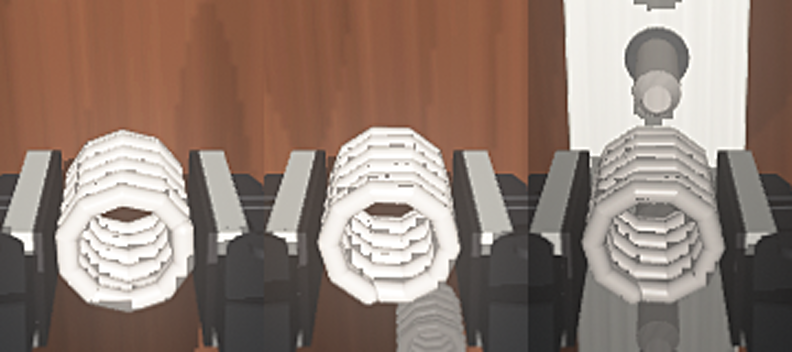

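Crop: spring 3 sits about 1.5 mm to +y in the pads (rim bottom at row 308, against 311.5 predicted), and the rod tip is at (257.7,214). I'm correcting for that offset.

>>> arm_command --series "0.2 -0.003 -0.002 0 0 0 -0.6;0.2 -0.002 0 0 0 0 -0.6;0.06 0 0 0 0 0 -0.6;0.06 0 0 0 0 0 -0.6;0.06 0 0 0 0 0 -0.6;0.06 0 0 0 0 0 -0.6;0.06 0 0 0 0 0 -0.6;0 0 0 0 0 0 -0.6"

```text
clock: 19.27
position: [0.62, 0.2037, 0.041]
ee_rot: [-0.487, -0.512, -0.487, 0.513]
contact_force: [-0.1, -0.8, -1.4]
width: 0.0268
```

>>> arm_command --series "0.06 0 0 0 0 0 -0.6;0.06 0 0 0 0 0 -0.6;0.06 0 0 0 0 0 -0.6;0.04 0 0 0 0 0 -0.6;0 0 0 0 0 0 -0.6;0.015 0 0 0 0 0 -0.6;0 0 0 0 0 0 0.1;0 0 0 0 0 0 0.1;0 0 0 0 0 0 0.1;-0.1 0 0 0 0 0 0.1;-0.3 0 0 0 0 0 0.1;-0.4 0 0 0 0 0 0.2"

```text
clock: 20.27
position: [0.618, 0.2033, 0.0962]
ee_rot: [-0.485, -0.51, -0.488, 0.515]
contact_force: [1.0, 0.4, 0.6]
width: 0.0511
```

>>> arm_command --series "-0.4 0 0 0 0 0 0.2;0 -0.157 0.373 0 0 0 0.2;0 -0.157 0.373 0 0 0 0.2;0 -0.157 0.373 0 0 0 0.2;0 -0.157 0.373 0 0 0 0.2;0 -0.157 0.373 0 0 0 0.2;0 -0.157 0.373 0 0 0 0.2;0 -0.157 0.373 0 0 0 0.2;0 -0.157 0.373 0 0 0 0.2;0 -0.157 0.373 0 0 0 0.2;0 -0.157 0.373 0 0 0 0.2;0.18 0 0 0 0 0 0.2"

```text
clock: 21.27
position: [0.4442, -0.1678, 0.1237]
ee_rot: [-0.489, -0.514, -0.482, 0.515]
contact_force: [-0.3, -0.3, -0.3]
width: 0.0513
```

>>> arm_command --series "0.18 0 0 0 0 0 0.2;0 0 0 0 0 0 0.2;0 0 0 0 0 0 0.2;0 0 0 0 0 0 0.2;0 0 0 0 0 0 0.2"

```text
clock: 21.68
position: [0.4453, -0.1603, 0.1035]
ee_rot: [0.488, 0.513, 0.486, -0.512]
contact_force: [0.0, 1.1, -0.4]
width: 0.0513
```

Run:
```python
from h import *
near((.4434,-.161),"w14"); go(.4434,-.160,.002);im,C=shot("top");cv2.imwrite("pics/t14.png",im);go(.4434,-.160,.002)
```

```text
dist 1.9780380189665718 box 238 179 37 45
near-rim y -0.1726 centre est 0.444 -0.1596 w 0.0253
delta tool units [ 1.015 -0.021 -0.003] t 21.73
delta tool units [ 1.013 -0.019 -0.002] t 21.78
```

>>> arm_command --series "0.25 -0.008 -0.004 0 0 0 0.2;0.25 -0.006 -0.002 0 0 0 0.2;0.25 0 0 0 0 0 0.2;0.26 0 0 0 0 0 0.2;0 0 0 0 0 0 0.2;0 0 0 0 0 0 -0.6;0 0 0 0 0 0 -0.6;0 0 0 0 0 0 -0.6;0 0 0 0 0 0 -0.6;0 0 0 0 0 0 -0.6;0 0 0 0 0 0 -0.6"

```text
clock: 22.7
position: [0.4439, -0.1602, 0.0026]
ee_rot: [0.488, 0.513, 0.486, -0.513]
contact_force: [0.1, 0.5, 6.7]
width: 0.0259
```

>>> arm_command --series "-0.3 0 0 0 0 0 -0.6;-0.4 0 0 0 0 0 -0.6;-0.4 0 0 0 0 0 -0.6;0 0 0 0 0 0 -0.6;0 0 0 0 0 0 -0.6;0 0 0 0 0 0 -0.6"

```text
clock: 23.2
position: [0.4423, -0.1594, 0.1113]
ee_rot: [-0.487, -0.513, -0.487, 0.513]
contact_force: [0.5, -0.1, -1.6]
width: 0.0262
```

```bash
cat >> h.py <<'E'
def rim(name):   # lower outer edge of held rim in the middle columns: last bright row above a dark/brown gap
    im,C=shot("wrist"); cv2.imwrite(f"pics/{name}.png",im); T,s=pose()
    col=np.median(im[285:330,252:263].min(2).astype(int),axis=1); d=np.diff(col); j=d.argmin(); print("rim bottom",285+j,"drop",d[j],"pred",proj([(T@[-.028,0,.013,1])[:3]],C)[0].round(1),"w",s["width"])
E
python3 - <<'E'
from h import *
rim("w15"); go(.6172,.1622,.113)
E
```

```text
rim bottom 289 drop -103.0 pred [259.  311.4] w 0.026041280696651962
delta tool units [-0.025  1.584 -3.301] t 23.25
```

>>> arm_command --series "0 0.176 -0.3668 0 0 0 -0.6;0 0.176 -0.3668 0 0 0 -0.6;0 0.176 -0.3668 0 0 0 -0.6;0 0.176 -0.3668 0 0 0 -0.6;0 0.176 -0.3668 0 0 0 -0.6;0 0.176 -0.3668 0 0 0 -0.6;0 0.176 -0.3668 0 0 0 -0.6;0 0.176 -0.3668 0 0 0 -0.6;0 0.176 -0.3667 0 0 0 -0.6;0 0 0 0 0 0 -0.6;0 0 0 0 0 0 -0.6;0 0 0 0 0 0 -0.6"

```text
clock: 24.25
position: [0.6166, 0.1613, 0.109]
ee_rot: [-0.486, -0.511, -0.488, 0.514]
contact_force: [-0.0, -0.0, -1.3]
width: 0.0258
```

Run:
```python
from h import *
shot("top");go(.6172,.1622,.018); im,C=shot("wrist"); cv2.imwrite("pics/w16.png",im); go(.6172,.1622,.018)
for n in ("w12","w15"):
    a=cv2.imread(f"pics/{n}.png"); print(n,np.median(a[285:330,252:263].min(2),axis=1).astype(int).tolist())
```

```text
delta tool units [ 0.916  0.008 -0.017] t 24.3
delta tool units [ 0.921  0.004 -0.02 ] t 24.35
w12 [237, 253, 255, 255, 233, 165, 223, 236, 249, 255, 255, 140, 151, 191, 226, 237, 248, 255, 255, 249, 241, 241, 133, 59, 67, 69, 69, 68, 68, 67, 67, 66, 65, 66, 64, 64, 63, 62, 62, 61, 60, 60, 60, 59, 58]
w15 [157, 219, 235, 248, 252, 149, 144, 154, 199, 229, 238, 246, 252, 254, 229, 190, 201, 229, 238, 252, 255, 255, 255, 179, 144, 82, 67, 69, 69, 69, 68, 68, 67, 67, 67, 66, 65, 65, 64, 63, 63, 62, 61, 61, 61]
```

>>> arm_command --series "0.2 0.002 -0.005 0 0 0 -0.6;0.2 0 -0.004 0 0 0 -0.6;0.06 0 0 0 0 0 -0.6;0.06 0 0 0 0 0 -0.6;0.06 0 0 0 0 0 -0.6;0.06 0 0 0 0 0 -0.6;0.06 0 0 0 0 0 -0.6;0 0 0 0 0 0 -0.6"

```text
clock: 25.02
position: [0.6181, 0.1623, 0.0405]
ee_rot: [-0.486, -0.513, -0.487, 0.513]
contact_force: [-0.3, -0.6, -0.4]
width: 0.026
```

>>> arm_command --series "0.06 0 0 0 0 0 -0.6;0.06 0 0 0 0 0 -0.6;0.06 0 0 0 0 0 -0.6;0.03 0 0 0 0 0 -0.6;0 0 0 0 0 0 -0.6;0.015 0 0 0 0 0 -0.6;0 0 0 0 0 0 0.1;0 0 0 0 0 0 0.1;0 0 0 0 0 0 0.1;-0.1 0 0 0 0 0 0.1;-0.4 0 0 0 0 0 0.1;-0.4 0 0 0 0 0 0.2"

```text
clock: 26.02
position: [0.6169, 0.1623, 0.1085]
ee_rot: [-0.486, -0.511, -0.488, 0.514]
contact_force: [-0.2, 0.6, 0.5]
width: 0.0509
```

>>> arm_command --series "-0.3 -0.18 0.359 0 0 0 0.2;0 -0.18 0.359 0 0 0 0.2;0 -0.18 0.359 0 0 0 0.2;0 -0.18 0.359 0 0 0 0.2;0 -0.18 0.359 0 0 0 0.2;0 -0.18 0.359 0 0 0 0.2;0 -0.18 0.359 0 0 0 0.2;0 -0.18 0.359 0 0 0 0.2;0 -0.18 0.359 0 0 0 0.2;0 -0.18 0.359 0 0 0 0.2;0 -0.18 0.359 0 0 0 0.2;0.18 -0.18 0.359 0 0 0 0.2"

```text
clock: 27.02
position: [0.3857, -0.2521, 0.1203]
ee_rot: [0.49, 0.513, 0.484, -0.513]
contact_force: [1.9, -0.4, -0.2]
width: 0.0512
```

>>> arm_command --series "0.18 0 0 0 0 0 0.2;0 0 0 0 0 0 0.2;0 0 0 0 0 0 0.2;0 0 0 0 0 0 0.2;0 0 0 0 0 0 0.2"

```text
clock: 27.43
position: [0.3859, -0.2482, 0.1]
ee_rot: [0.488, 0.513, 0.487, -0.512]
contact_force: [-0.1, -0.2, 0.2]
width: 0.0509
```

Run:
```python
from h import *
near((.379,-.2575),"w17"); go(.379,-.2575,.002);im,C=shot("top");cv2.imwrite("pics/t17.png",im);go(.379,-.2575,.002)
```

```text
dist 1.494945913755295 box 232 192 37 47
near-rim y -0.27 centre est 0.3801 -0.257 w 0.0252
delta tool units [ 0.979 -0.066  0.096] t 27.48
delta tool units [ 0.978 -0.065  0.096] t 27.53
```

>>> arm_command --series "0.2 -0.03 0.045 0 0 0 0.2;0.25 -0.029 0.044 0 0 0 0.2;0.25 0 0 0 0 0 0.2;0.275 0 0 0 0 0 0.2;0 0 0 0 0 0 0.2;0 0 0 0 0 0 -0.6;0 0 0 0 0 0 -0.6;0 0 0 0 0 0 -0.6;0 0 0 0 0 0 -0.6;0 0 0 0 0 0 -0.6;0 0 0 0 0 0 -0.6"

```text
clock: 28.45
position: [0.3793, -0.2579, 0.0026]
ee_rot: [0.488, 0.513, 0.486, -0.513]
contact_force: [1.3, 1.2, 6.8]
width: 0.0254
```

>>> arm_command --series "-0.3 0 0 0 0 0 -0.6;-0.4 0 0 0 0 0 -0.6;-0.4 0 0 0 0 0 -0.6;0 0 0 0 0 0 -0.6;0 0 0 0 0 0 -0.6;0 0 0 0 0 0 -0.6"

```text
clock: 28.95
position: [0.3779, -0.2568, 0.1113]
ee_rot: [-0.487, -0.513, -0.487, 0.513]
contact_force: [-0.8, -0.3, 0.0]
width: 0.0252
```

Run:
```python
from h import *
rim("w18"); go(.6150,.1203,.113); a=cv2.imread("pics/w18.png"); print(np.median(a[295:325,252:263].min(2),axis=1).astype(int).tolist())
```

```text
rim bottom 292 drop -105.0 pred [259.2 310.9] w 0.025688047227981056
delta tool units [-0.024  2.175 -3.885] t 29.0
[215, 235, 245, 253, 218, 160, 207, 238, 248, 254, 255, 208, 141, 149, 129, 73, 66, 68, 68, 68, 67, 66, 66, 66, 65, 65, 64, 64, 63, 63]
```

>>> arm_command --series "0 0.1977 -0.3532 0 0 0 -0.6;0 0.1977 -0.3532 0 0 0 -0.6;0 0.1977 -0.3532 0 0 0 -0.6;0 0.1977 -0.3532 0 0 0 -0.6;0 0.1977 -0.3532 0 0 0 -0.6;0 0.1977 -0.3532 0 0 0 -0.6;0 0.1977 -0.3532 0 0 0 -0.6;0 0.1977 -0.3532 0 0 0 -0.6;0 0.1977 -0.3532 0 0 0 -0.6;0 0.1977 -0.3532 0 0 0 -0.6;0 0.1977 -0.3532 0 0 0 -0.6"

```text
clock: 29.92
position: [0.6151, 0.1213, 0.1086]
ee_rot: [-0.486, -0.511, -0.488, 0.514]
contact_force: [1.0, -0.8, -0.7]
width: 0.0251
```

>>> arm_command --series "0 0 0 0 0 0 -0.6;0 0 0 0 0 0 -0.6;0 0 0 0 0 0 -0.6;0 0 0 0 0 0 -0.6"

```text
clock: 30.25
position: [0.6143, 0.1183, 0.1098]
ee_rot: [-0.486, -0.512, -0.487, 0.514]
contact_force: [-0.2, -0.7, -0.4]
width: 0.0256
```

Run:
```python
from h import *
shot("top");go(.6150,.1203,.018); im,C=shot("wrist"); cv2.imwrite("pics/w19.png",im); go(.6150,.1203,.018); print(pose()[0].round(4))
```

```text
delta tool units [ 0.923  0.005 -0.022] t 30.3
delta tool units [ 0.928  0.001 -0.023] t 30.35
[[-1.700e-03  9.985e-01 -5.390e-02  6.149e-01]
 [-5.000e-04 -5.390e-02 -9.985e-01  1.181e-01]
 [-1.000e+00 -1.600e-03  5.000e-04  1.108e-01]
 [ 0.000e+00  0.000e+00  0.000e+00  1.000e+00]]
```

tz correction: −0.023, plus 0.006 for the offset.

>>> arm_command --series "0.2 0 -0.01 0 0 0 -0.6;0.2 0 -0.007 0 0 0 -0.6;0.06 0 0 0 0 0 -0.6;0.06 0 0 0 0 0 -0.6;0.06 0 0 0 0 0 -0.6;0.06 0 0 0 0 0 -0.6;0.06 0 0 0 0 0 -0.6;0 0 0 0 0 0 -0.6"

```text
clock: 31.02
position: [0.6157, 0.1209, 0.0404]
ee_rot: [-0.487, -0.513, -0.487, 0.513]
contact_force: [0.8, -0.2, -0.8]
width: 0.026
```

>>> arm_command --series "0.06 0 0 0 0 0 -0.6;0.06 0 0 0 0 0 -0.6;0.06 0 0 0 0 0 -0.6;0.03 0 0 0 0 0 -0.6;0 0 0 0 0 0 -0.6;0.015 0 0 0 0 0 -0.6;0 0 0 0 0 0 0.1;0 0 0 0 0 0 0.1;0 0 0 0 0 0 0.1;-0.1 0 0 0 0 0 0.1;-0.4 0 0 0 0 0 0.1;-0.4 0 0 0 0 0 0.2"

```text
clock: 32.02
position: [0.6142, 0.121, 0.1085]
ee_rot: [-0.486, -0.511, -0.488, 0.514]
contact_force: [1.9, 1.2, -0.1]
width: 0.0513
```

>>> arm_command --series "-0.4 0 0 0 0 0 0.1;-0.4 0 0 0 0 0 0;-0.4 0 0 0 0 0 0;-0.4 0 0 0 0 0 0;-0.2 0 0 0 0 0 0;0 0 0 0 0 0 0;0 0 0 0 0 0 0;0 0 0 0 0 0 0;0 0 0 0 0 0 0"

```text
clock: 32.77
position: [0.615, 0.1211, 0.2871]
ee_rot: [-0.486, -0.512, -0.488, 0.514]
contact_force: [0.5, -0.5, 0.1]
width: 0.0428
```

Run:
```python
from h import *
im,C=shot("wrist"); cv2.imwrite("pics/w20.png",im); np.savez("w20.npz",K=C[0],D=C[1],M=C[2]); print(pose()[1]["position"])
cv2.imwrite("pics/w20b.png",cv2.resize(im,(800,600),interpolation=cv2.INTER_CUBIC))
for n in("top","scene"):
    im,_=shot(n); cv2.imwrite(f"pics/{n}20.png",im)
```

```text
[0.61502583 0.12105976 0.28687673]
```

View pics/w20b.png

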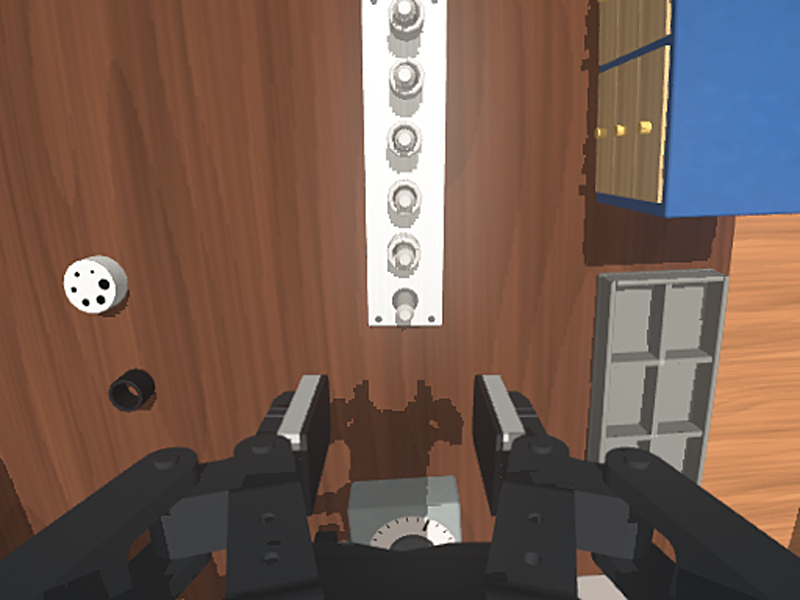

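All five springs are seated on their rods, at (404,15), (404,77), (404,140), (404,200) and (404,255). The last rod is empty. Next I turn the jaws to the +y side and look at the tester head.

>>> arm_command --series "0 0 0 -0.03694 0 0 0;0 0 0 -0.03694 0 0 0;0 0 0 -0.03694 0 0 0;0 0 0 -0.03694 0 0 0;0 0 0 -0.03694 0 0 0;0 0 0 -0.03694 0 0 0;0 0 0 -0.03694 0 0 0;0 0 0 -0.03694 0 0 0;0 0 0 -0.03694 0 0 0;0 0 0 -0.03694 0 0 0;0 0 0 -0.03694 0 0 0;0 0 0 -0.03694 0 0 0"

```text
clock: 33.92
position: [0.6157, 0.1211, 0.2877]
ee_rot: [0.702, 0.079, 0.703, -0.079]
contact_force: [-1.5, -0.0, 1.1]
width: 0.0426
```

>>> arm_command --series "0 0 0 -0.03694 0 0 0;0 0 0 -0.03694 0 0 0;0 0 0 0 0 0 0;0.0375 -0.339 -0.069 0 0 0 0;0.0375 -0.339 -0.069 0 0 0 0;0.0375 -0.339 -0.069 0 0 0 0;0.0375 -0.339 -0.069 0 0 0 0;0.0375 -0.339 -0.069 0 0 0 0;0.0375 -0.339 -0.069 0 0 0 0;0.0375 -0.339 -0.069 0 0 0 0;0.0375 -0.339 -0.069 0 0 0 0;0 0 0 0 0 0 0"

```text
clock: 34.92
position: [0.5595, -0.1562, 0.2573]
ee_rot: [0.706, 0.001, 0.708, -0.004]
contact_force: [1.9, 0.1, -0.5]
width: 0.0426
```

>>> arm_command --series "0 0 0 0 0 0 0;0 0 0 0 0 0 0;0 0 0 0 0 0 0"

```text
clock: 35.17
position: [0.5614, -0.1491, 0.2588]
ee_rot: [0.707, -0.0, 0.707, 0.001]
contact_force: [0.3, 0.7, 0.7]
width: 0.0426
```

Run:
```python
from h import *
im,C=shot("wrist"); cv2.imwrite("pics/w21.png",im); np.savez("w21.npz",K=C[0],D=C[1],M=C[2]); print(pose()[0].round(4),pose()[1]["qpos"])
p=proj([[.603,-.15,.05],[.527,-.148,.04]],C); print(p)
sc=cv2.imread("pics/scene20.png"); x,y=p.mean(0).astype(int)
cr=im[max(0,y-100):max(0,y-100)+200,max(0,x-100):max(0,x-100)+200]; print("crop0",max(0,x-100),max(0,y-100))
cv2.imwrite("pics/c21.png",np.hstack([cv2.resize(cr,(500,500),interpolation=cv2.INTER_CUBIC),cv2.resize(sc[60:360,60:240],(300,500))]))
```

```text
[[ 1.000e-04 -2.300e-03  1.000e+00  5.615e-01]
 [ 4.000e-04  1.000e+00  2.300e-03 -1.489e-01]
 [-1.000e+00  4.000e-04  1.000e-04  2.588e-01]
 [ 0.000e+00  0.000e+00  0.000e+00  1.000e+00]] [-3.79247442e-01  2.71138098e-01  1.44356075e+00  4.48839604e-04
  1.42694187e+00 -1.95241585e+00]
[[256.14106452 207.00059765]
 [257.98120766 137.06407302]]
crop0 157 72
```

View pics/c21.png

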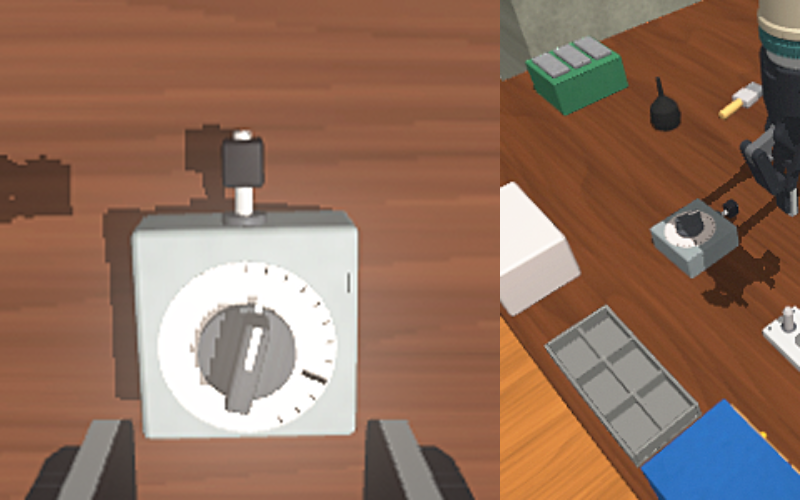

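The crop (2.5x, origin (157,72)) shows the knob top spanning (223,137) to (263,187), the scale centre near (248,347) and the long mark from (303,374) to (327,381). The pointer runs from (249,370) to (261,326) and leans about 15° clockwise from the front.

Run:
```python
from h import *
z=np.load("w21.npz"); C=(z["K"],z["D"],z["M"]); d=lambda p:np.array(p)/2.5+[157,72]-.3
im=cv2.imread("pics/w21.png")
def P(n,p,h): print(n,ray(d(p),C,h).round(4)[:,:2].tolist())
P("knob top edges",[(223,139),(263,139),(223,187),(263,187),(243,163)],.044)
P("head",[(134,229),(357,229),(355,434),(145,437)],.046)
g=im.min(2); m=(g>200).astype(np.uint8); m[:170]=0; m[250:]=0; m[:,:215]=0; m[:,:]*=1; m[:,300:]=0
c=max(cv2.findContours(m,0,1)[0],key=cv2.contourArea); e=cv2.fitEllipse(cv2.convexHull(c)); print(e)
for h in(.046,.048,.05,.054): print("scale c",h,ray([e[0]],C,h).round(4))
P("mark .048",[(303,374),(327,381)],.048)
P("pointer .076",[(249,370),(261,326)],.076); P("bar ends .076",[(238,412),(259,310)],.076)
```

```text
knob top edges [[0.5163, -0.1608], [0.5163, -0.1439], [0.5367, -0.161], [0.5367, -0.1438], [0.5264, -0.1524]]
head [[0.5545, -0.1997], [0.5546, -0.103], [0.6512, -0.1004], [0.6527, -0.1984]]
((256.08636474609375, 204.38710021972656), (107.45762634277344, 109.10836791992188), 153.8788604736328)
scale c 0.046 [[ 0.6012 -0.1501  0.046 ]]
scale c 0.048 [[ 0.6006 -0.1501  0.048 ]]
scale c 0.05 [[ 0.6    -0.1501  0.05  ]]
scale c 0.054 [[ 0.5987 -0.1501  0.054 ]]
mark .048 [[0.6207, -0.1254], [0.6241, -0.1144]]
pointer .076 [[0.6085, -0.1499], [0.5894, -0.1449]]
bar ends .076 [[0.6274, -0.1545], [0.5826, -0.1458]]
```

>>> arm_command --series "0 -0.026 -0.352 -0.0078 0 0 0;0.35 0 0 0 0 0 0;0.35 0 0 0 0 0 0;0.35 0 0 0 0 0 0;0.35 0 0 0 0 0 0;0.35 0 0 0 0 0 0;0.2 0 0 0 0 0 0;0 0 0 0 0 0 0;0 0 0 0 0 0 0;0 0 0 0 0 0 0"

```text
clock: 36.05
position: [0.5276, -0.1527, 0.0653]
ee_rot: [0.708, -0.01, 0.706, 0.009]
contact_force: [0.7, -0.5, -0.2]
width: 0.0425
```

Run:
```python
from h import *
im,C=shot("wrist"); cv2.imwrite("pics/w22.png",im); print(pose()[0].round(4)); go(.5264,-.1524,.014)
```

```text
[[ 0.0038 -0.0268  0.9996  0.5279]
 [-0.0017  0.9996  0.0268 -0.153 ]
 [-1.     -0.0018  0.0038  0.0657]
 [ 0.      0.      0.      1.    ]]
delta tool units [ 0.517  0.007 -0.017] t 36.1
```

>>> arm_command --series "0.2 0.003 -0.009 0 0 0 0;0.2 0.003 -0.008 0 0 0 0;0.117 0 0 0 0 0 0;0 0 0 0 0 0 0;0 0 0 0 0 0 -0.8;0 0 0 0 0 0 -0.8;0 0 0 0 0 0 -0.8;0 0 0 0 0 0 -0.8;0 0 0 0 0 0 -0.8;0 0 0 0 0 0 -0.8" --squeeze 40

```text
clock: 36.93
position: [0.5258, -0.1523, 0.0139]
ee_rot: [0.708, -0.009, 0.706, 0.009]
contact_force: [0.6, 3.9, 6.7]
width: 0.0173
```

>>> arm_command --series "0 0 0 0 0 0 -0.8;0 0 0 0 0 0 -0.8"

```text
clock: 37.1
position: [0.5258, -0.1523, 0.0139]
ee_rot: [0.708, -0.009, 0.706, 0.009]
contact_force: [0.0, 3.7, 6.6]
width: 0.0175
```

>>> arm_command --series "0 0 -0.03 0 0 0 -0.8;0 0 -0.03 0 0 0 -0.8;0 0 -0.03 0 0 0 -0.8;0 0 -0.03 0 0 0 -0.8;0 0 -0.03 0 0 0 -0.8;0 0 -0.03 0 0 0 -0.8;0 0 -0.03 0 0 0 -0.8;0 0 0 0 0 0 -0.8;0 0 0 0 0 0 -0.8"

```text
clock: 37.85
position: [0.5061, -0.1528, 0.0139]
ee_rot: [0.709, -0.009, 0.705, 0.009]
contact_force: [3.8, 4.3, 5.6]
width: 0.0174
```

>>> arm_command --series "0 0 -0.02 0 0 0 -0.8;0 0 -0.02 0 0 0 -0.8;0 0 0 0 0 0 -0.8;0 0 0 0 0 0 -0.8"

```text
clock: 38.18
position: [0.5024, -0.1528, 0.0139]
ee_rot: [0.709, -0.009, 0.705, 0.009]
contact_force: [4.8, 6.0, 4.8]
width: 0.0173
```

>>> arm_command --series "0 0 -0.02 0 0 0 -0.8;0 0 0 0 0 0 -0.8;0 0 0 0 0 0 -0.8"

```text
clock: 38.43
position: [0.5008, -0.1529, 0.0139]
ee_rot: [0.71, -0.009, 0.704, 0.008]
contact_force: [5.7, 5.4, 5.6]
width: 0.0175
```

>>> arm_command --series "0 0 -0.02 0 0 0 -0.8;0 0 0 0 0 0 -0.8;0 0 0 0 0 0 -0.8"

```text
clock: 38.68
position: [0.5008, -0.153, 0.0139]
ee_rot: [0.711, -0.009, 0.703, 0.008]
contact_force: [8.9, 6.8, 0.7]
width: 0.0173
```

At the stop: 25.0 mm of travel, with the force stepping up to 9 N. I'll hold, then release.

>>> arm_command --series "0 0 0 0 0 0 -0.8;0 0 0 0 0 0 -0.8;0 0 0 0 0 0 -0.8;0 0 0 0 0 0 -0.8;0 0 0 0 0 0 -0.8;0 0 0 0 0 0 -0.8;0 0 0 0 0 0 -0.8;0 0 0 0 0 0 -0.8;0 0 0 0 0 0 -0.8;0 0 0 0 0 0 -0.8;0 0 0 0 0 0 -0.8;0 0 0 0 0 0 -0.8"

```text
clock: 39.68
position: [0.5008, -0.1529, 0.0139]
ee_rot: [0.711, -0.009, 0.703, 0.008]
contact_force: [9.2, 7.0, 1.1]
width: 0.0175
```

>>> arm_command --series "0 0 0 0 0 0 0;0 0 0 0 0 0 0;0 0 0 0 0 0 0;0 0 0 0 0 0 0;0 0 0 0 0 0 0;0 0 0 0 0 0 0;-0.2 0 0 0 0 0 0;-0.3 0 0 0 0 0 0;-0.4 0 0 0 0 0 0;-0.4 0 0 0 0 0 0;-0.4 0 0 0 0 0 0"

```text
clock: 40.6
position: [0.4946, -0.1529, 0.1836]
ee_rot: [0.707, -0.009, 0.707, 0.009]
contact_force: [1.5, -0.3, -0.1]
width: 0.0426
```

>>> arm_command --series "-0.3 0 0.3 0 0 0 0;-0.4 0 0.1 0 0 0 0;0 0 0.2 0 0 0 0;0 0 0 0 0 0 0;0 0 0 0 0 0 0;0 0 0 0 0 0 0;0 0 0 0 0 0 0"

```text
clock: 41.18
position: [0.5533, -0.1512, 0.2502]
ee_rot: [0.706, -0.009, 0.708, 0.01]
contact_force: [-0.2, -0.0, 0.3]
width: 0.0427
```

Run:
```python
from h import *
im,C=shot("wrist"); cv2.imwrite("pics/w23.png",im); np.savez("w23.npz",K=C[0],D=C[1],M=C[2]); print(pose()[0].round(4))
p=proj([[.6033,-.15,.048],[.5264,-.1524,.044],[.6033,-.15,.076]],C); print(p)
x,y=p[0].astype(int); x0,y0=x-80,max(0,y-100); print(x0,y0)
cv2.imwrite("pics/c23.png",cv2.resize(im[y0:y0+150,x0:x0+160],None,fx=4,fy=4,interpolation=cv2.INTER_CUBIC))
```

```text
[[-2.700e-03 -2.580e-02  9.997e-01  5.534e-01]
 [ 8.000e-04  9.997e-01  2.580e-02 -1.513e-01]
 [-1.000e+00  9.000e-04 -2.700e-03  2.504e-01]
 [ 0.000e+00  0.000e+00  0.000e+00  1.000e+00]]
[[256.83639574 216.76873999]
 [256.35698422 146.14929589]
 [256.92554115 225.86978978]]
176 116
```

View pics/c23.png

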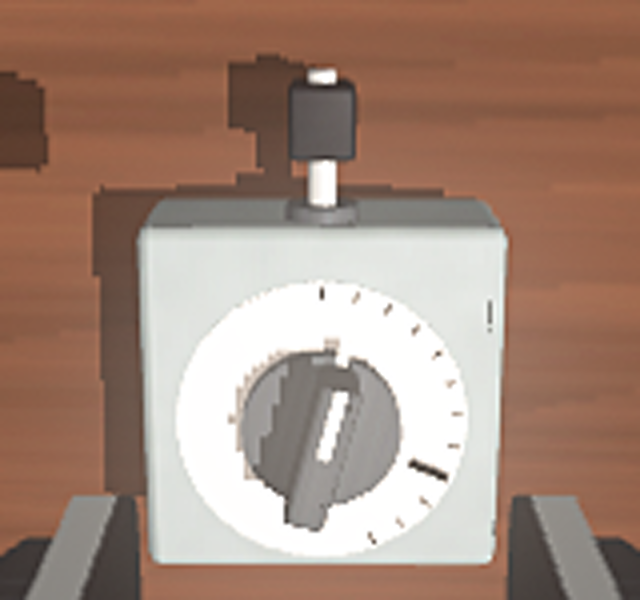

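The knob is back home at (322,122) in the crop. The scale's 0 tick is straight up at (322,293), so the tool is aligned with the head. The mark at (428,469) lies 115° clockwise, and the pointer leans about 15°.

Run:
```python
from h import *
z=np.load("w23.npz"); C=(z["K"],z["D"],z["M"]); d=lambda p:np.array(p)/4+[176,116]-.4
for h in(.046,.048): print(ray(d([(322.5,418.5)]),C,h).round(4), "head",ray(d([(140,228),(504,228),(493,562),(155,562)]),C,.046).round(4)[:,:2].tolist())
m=ray(d([(322.5,418.5),(428,469),(322,293)]),C,.047)[:,:2]; 
for v in m[1:]-m[0]: print("cw from -x deg",np.degrees(np.arctan2(v[1],-v[0])))
b=ray(d([(344,392),(324,460),(372,372),(324,528),(350,362),(303,530)]),C,.076)[:,:2]; print(b.round(4).tolist())
for i in(0,2,4): v=b[i]-b[i+1]; print(np.degrees(np.arctan2(v[1],-v[0])))
go(.6033,-.150,.058)
```

```text
[[ 0.6081 -0.1506  0.046 ]] head [[0.5554, -0.2005], [0.5531, -0.1035], [0.6507, -0.1005], [0.653, -0.1976]]
[[ 0.6073 -0.1506  0.048 ]] head [[0.5554, -0.2005], [0.5531, -0.1035], [0.6507, -0.1005], [0.653, -0.1976]]
cw from -x deg 115.59977269081057
cw from -x deg -1.6092800885260439
[[0.59, -0.1456], [0.6085, -0.1502], [0.5845, -0.1388], [0.6274, -0.1497], [0.582, -0.1443], [0.6281, -0.1552]]
13.935689524464594
14.366246114357521
13.231640610554276
delta tool units [ 1.923 -0.002  0.504] t 41.23
```

>>> arm_command --series "0 -0.004 0.275 0 0 0 -0.3;0 -0.004 0.276 0 0 0 -0.3;0 0 0 0.0285 0 0 -0.3;0 0 0 0.0285 0 0 -0.3;0 0 0 0.0285 0 0 -0.3;0.35 0 0 0 0 0 -0.3;0.35 0 0 0 0 0 -0.3;0.35 0 0 0 0 0 -0.3;0.3 0 0 0 0 0 -0.3;0 0 0 0 0 0 -0.3;0 0 0 0 0 0 -0.3;0 0 0 0 0 0 -0.3"

```text
clock: 42.23
position: [0.6107, -0.1513, 0.118]
ee_rot: [0.703, 0.085, 0.701, -0.086]
contact_force: [-0.5, 0.5, 0.6]
width: 0.0301
```

Run:
```python
from h import *
im,C=shot("wrist"); cv2.imwrite("pics/w24.png",im); np.savez("w24.npz",K=C[0],D=C[1],M=C[2]); T=pose()[0]; print(T.round(4)); go(.608,-.1505,.058)
hsv=cv2.cvtColor(im,cv2.COLOR_BGR2HSV)
# pointer: small white blob enclosed in dark bar
m=((im.min(2)>170)).astype(np.uint8); n,L,st,ce=cv2.connectedComponentsWithStats(m)
for i in range(1,n):
    if 40<st[i,4]<2500: print(st[i],ce[i].round(1),cv2.minAreaRect(np.argwhere(L==i)[:,::-1].astype(np.float32)))
print(proj([[.608,-.1505,.076],[.608,-.1505,.047]],C), proj([(T@[-.018,0,-.02,1])[:3]],C))
```

```text
[[ 3.900e-03  2.402e-01  9.707e-01  6.114e-01]
 [-1.600e-03  9.707e-01 -2.402e-01 -1.515e-01]
 [-1.000e+00 -6.000e-04  4.200e-03  1.189e-01]
 [ 0.000e+00  0.000e+00  0.000e+00  1.000e+00]]
delta tool units [ 0.609  0.002 -0.038] t 42.28
[225 101  16  21 210] [232.8 110.9] ((232.75477600097656, 110.86622619628906), (20.485273361206055, 10.440153121948242), 73.61045837402344)
[256 191   6  30 170] [258.4 205. ] ((258.5, 205.5), (29.0, 5.0), 90.0)
[198 235  25  14  99] [207.5 241.1] ((209.1839599609375, 239.7311553955078), (9.421472549438477, 24.0878849029541), 60.945396423339844)
[[258.71667957 221.1768314 ]
 [258.40300014 206.21450487]] [[259.45404511 235.12611027]]
```

The pointer blob is exactly vertical at column 258.5, with its inner end at row 220. The predicted axis is (258.7,221), so the jaws are aligned with and centred on the bar. Lowering and gripping.

>>> arm_command --series "0.25 0.001 -0.02 0 0 0 -0.3;0.2 0.001 -0.018 0 0 0 -0.3;0.12 0 0 0 0 0 -0.3;0.039 0 0 0 0 0 -0.3;0 0 0 0 0 0 -0.3;0 0 0 0 0 0 -0.3;0 0 0 0 0 0 -0.9;0 0 0 0 0 0 -0.9;0 0 0 0 0 0 -0.9;0 0 0 0 0 0 -0.9;0 0 0 0 0 0 -0.9;0 0 0 0 0 0 -0.9" --squeeze 30

```text
clock: 43.28
position: [0.6077, -0.1495, 0.0575]
ee_rot: [0.703, 0.086, 0.701, -0.085]
contact_force: [0.4, 2.4, 6.7]
width: 0.0103
```

Run:
```python
from h import *
T,s=pose(); print(T.round(4),s["width"],s["contact_force"],s["moment"],s["qpos"]); print("yaw",np.degrees(np.arctan2(T[1,1],T[0,1])))
```

```text
[[ 3.700e-03  2.402e-01  9.707e-01  6.077e-01]
 [-3.000e-04  9.707e-01 -2.402e-01 -1.495e-01]
 [-1.000e+00  6.000e-04  3.700e-03  5.750e-02]
 [ 0.000e+00  0.000e+00  0.000e+00  1.000e+00]] 0.010312691599825225 [0.39661524 2.41077432 6.72887337] [ 0.40647867 -0.05068677  0.04967683] [-3.52927059e-01  4.84787833e-01  1.63694890e+00  1.18446148e-03
  1.01627158e+00 -1.68177395e+00]
yaw 76.10175241586064
```

>>> arm_command --series "0 0 0 0.03 0 0 -0.9;0 0 0 0.03 0 0 -0.9;0 0 0 0.03 0 0 -0.9;0 0 0 0.03 0 0 -0.9;0 0 0 0.03 0 0 -0.9;0 0 0 0.03 0 0 -0.9;0 0 0 0.03 0 0 -0.9;0 0 0 0.03 0 0 -0.9;0 0 0 0.03 0 0 -0.9;0 0 0 0.03 0 0 -0.9;0 0 0 0 0 0 -0.9"

```text
clock: 44.2
position: [0.6092, -0.1477, 0.0576]
ee_rot: [0.587, 0.398, 0.584, -0.394]
contact_force: [3.5, 6.9, 4.5]
width: 0.0104
```

Run:
```python
from h import *
T,s=pose(); print(T[:3,3].round(4),s["width"],s["contact_force"],s["moment"]); print("yaw",np.degrees(np.arctan2(T[1,1],T[0,1])))
```

```text
[ 0.6092 -0.1477  0.0576] 0.010414450048095311 [3.50508067 6.91012343 4.48727745] [ 1.13396327 -0.55514739 -0.02238777]
yaw 21.863364499534107
```

>>> arm_command --series "0 0 0 0.03 0 0 -0.9;0 0 0 0.03 0 0 -0.9;0 0 0 0.03 0 0 -0.9;0 0 0 0.03 0 0 -0.9;0 0 0 0.03 0 0 -0.9;0 0 0 0.03 0 0 -0.9;0 0 0 0.02 0 0 -0.9;0 0 0 0 0 0 -0.9;0 0 0 0 0 0 -0.9;0 0 0 0 0 0 -0.9"

```text
clock: 45.03
position: [0.6108, -0.1476, 0.0576]
ee_rot: [0.437, 0.561, 0.434, -0.554]
contact_force: [7.1, 8.8, 3.6]
width: 0.01
```

Run:
```python
from h import *
T,s=pose(); print(T[:3,3].round(4),s["width"],s["contact_force"],s["moment"]); print("yaw",np.degrees(np.arctan2(T[1,1],T[0,1])))
im,C=shot("wrist"); cv2.imwrite("pics/w25.png",im); np.savez("w25.npz",K=C[0],D=C[1],M=C[2]); im,C=shot("scene"); cv2.imwrite("pics/s25.png",im)
C=cam("wrist",T)
# dark mark on the white scale: sample ring brightness by angle round the dial axis
im=cv2.imread("pics/w25.png"); g=im.max(2).astype(np.float32)
A=np.radians(np.arange(60,160,1)); 
for r in(.028,.03,.032,.034,.036,.038):
    P=np.c_[.608-r*np.cos(A),-.1505+r*np.sin(A),np.full(len(A),.047)]; q=proj(P,C).astype(np.float32)
    v=cv2.remap(g,q[:,0].reshape(-1,1),q[:,1].reshape(-1,1),cv2.INTER_LINEAR).ravel(); print(r,v[::3].astype(int).tolist())
```

```text
[ 0.6108 -0.1476  0.0576] 0.009990062245336016 [7.12100521 8.78744573 3.55464956] [ 1.27861973 -1.02822766 -0.03788091]
yaw -13.989708398145082
0.028 [251, 251, 251, 251, 251, 251, 251, 251, 251, 251, 251, 251, 251, 251, 251, 251, 251, 255, 93, 86, 253, 251, 251, 251, 251, 251, 251, 251, 251, 250, 250, 250, 250, 250]
0.03 [251, 251, 251, 251, 251, 251, 251, 251, 251, 251, 251, 251, 251, 251, 251, 251, 251, 255, 93, 85, 252, 251, 251, 251, 251, 251, 251, 251, 251, 251, 250, 250, 250, 250]
0.032 [251, 250, 251, 251, 251, 251, 251, 251, 251, 251, 251, 251, 251, 251, 251, 251, 251, 254, 92, 101, 251, 251, 251, 251, 251, 251, 251, 251, 251, 251, 251, 250, 250, 250]
0.034 [251, 250, 251, 251, 252, 251, 251, 251, 251, 251, 251, 251, 251, 251, 251, 251, 251, 254, 92, 102, 251, 251, 251, 251, 251, 251, 250, 250, 250, 250, 250, 250, 250, 250]
0.036 [250, 250, 251, 254, 206, 251, 251, 251, 254, 231, 251, 251, 251, 242, 255, 251, 251, 254, 89, 180, 251, 251, 251, 61, 251, 251, 251, 252, 167, 250, 250, 250, 254, 239]
0.038 [251, 251, 251, 253, 200, 251, 251, 251, 249, 254, 251, 251, 251, 237, 255, 251, 251, 253, 80, 193, 251, 251, 251, 67, 251, 251, 251, 253, 130, 250, 250, 250, 244, 246]
```

```bash
cat > ticks.py <<'E'
from h import *
from scipy.optimize import least_squares
def ticks(f,c0=(.608,-.1505),z0=.047,lo=-20,hi=170,r=.0375):
    z=np.load(f"{f}.npz"); C=(z["K"],z["D"],z["M"]); g=cv2.imread(f"pics/{f}.png").max(2).astype(np.float32)
    a=np.arange(lo,hi,.2); A=np.radians(a); P=np.c_[c0[0]-r*np.cos(A),c0[1]+r*np.sin(A),np.full(len(A),z0)]; q=proj(P,C).astype(np.float32)
    v=cv2.remap(g,q[:,:1].copy(),q[:,1:].copy(),cv2.INTER_LINEAR).ravel(); d=v<215; i=0; out=[]
    while i<len(a):
        if d[i]:
            j=i
            while j+1<len(a) and d[j+1]: j+=1
            if .8<a[j]-a[i]+.2<9: w=255-v[i:j+1]; out.append((round((w@a[i:j+1])/w.sum(),2),round(a[j]-a[i]+.2,1)))
            i=j
        i+=1
    print(f,r,out); t=np.radians([o[0] for o in out])
    k=np.round((t+.026)/.25)*.25; ok=abs(t+.026-k)<.06; t,k=t[ok],k[ok]
    P=np.c_[c0[0]-r*np.cos(t),c0[1]+r*np.sin(t)]
    # tick bearing from centre c equals k - psi
    s=least_squares(lambda p:np.sin(np.arctan2(P[:,1]-p[1],-(P[:,0]-p[0]))-k+p[2]),[*c0,.026],loss="soft_l1",f_scale=.01)
    print(" centre",s.x[:2].round(4),"psi deg",np.degrees(s.x[2]).round(2),"res deg",np.degrees(s.fun).round(1))
E
python3 - <<'E'
from ticks import *
for f in("w23","w24","w25"):
    for r in(.0365,.038): ticks(f,r=r)
E
```

```text
w23 0.0365 [(np.float64(-1.84), np.float64(2.6)), (np.float64(13.33), np.float64(1.6)), (np.float64(27.88), np.float64(2.4)), (np.float64(42.83), np.float64(2.2)), (np.float64(57.36), np.float64(2.6)), (np.float64(71.9), np.float64(2.0)), (np.float64(85.92), np.float64(1.6)), (np.float64(100.85), np.float64(2.2)), (np.float64(115.5), np.float64(5.2)), (np.float64(129.09), np.float64(1.6)), (np.float64(157.4), np.float64(1.4))]
 centre [ 0.6091 -0.1507] psi deg 1.23 res deg [-0.2  0.2 -0.   0.2  0.  -0.  -0.5  0.   0.4 -0.2  0. ]
w23 0.038 [(np.float64(86.01), np.float64(1.0)), (np.float64(100.48), np.float64(1.6)), (np.float64(115.19), np.float64(4.8)), (np.float64(129.18), np.float64(2.2)), (np.float64(157.91), np.float64(2.0))]
 centre [ 0.6086 -0.151 ] psi deg 0.75 res deg [-0.  -0.1  0.2 -0.2  0. ]
w24 0.0365 [(np.float64(-1.99), np.float64(1.8)), (np.float64(12.56), np.float64(1.8)), (np.float64(27.69), np.float64(2.0)), (np.float64(42.27), np.float64(2.0)), (np.float64(57.14), np.float64(1.6)), (np.float64(71.68), np.float64(2.0)), (np.float64(86.26), np.float64(2.0)), (np.floa
[... 1075 characters left out ...]
t64(2.2))]
 centre [ 0.6087 -0.1512] psi deg 1.28 res deg [-0.  -0.1  0.1 -0.   0.   0.   0.  -0.1 -0.1  0.1  0.1 -0. ]
w25 0.038 [(np.float64(-2.27), np.float64(2.4)), (np.float64(12.35), np.float64(2.4)), (np.float64(26.79), np.float64(2.2)), (np.float64(41.77), np.float64(2.2)), (np.float64(56.31), np.float64(2.0)), (np.float64(71.01), np.float64(2.2)), (np.float64(85.59), np.float64(2.2)), (np.float64(100.24), np.float64(2.0)), (np.float64(114.67), np.float64(4.8)), (np.float64(129.12), np.float64(2.0)), (np.float64(143.31), np.float64(2.4)), (np.float64(157.54), np.float64(2.4))]
 centre [ 0.6087 -0.1511] psi deg 1.33 res deg [ 0.   0.  -0.2  0.1 -0.  -0.  -0.   0.1  0.   0.1 -0.  -0. ]
```

```bash
cat > ptr.py <<'E'
from h import *
def ptr(f,c=(.6088,-.151)):
    z=np.load(f"{f}.npz"); C=(z["K"],z["D"],z["M"]); im=cv2.imread(f"pics/{f}.png"); p=proj([[*c,.076]],C)[0]; print(f,"axis px",p.round(1))
    m=(im.min(2)>150).astype(np.uint8); n,L,st,ce=cv2.connectedComponentsWithStats(m)
    for i in range(1,n):
        if 25<st[i,4]<400 and np.hypot(*(ce[i]-p))<60:
            q=np.argwhere(L==i)[:,::-1].astype(float); W=ray(q,C,.0765)[:,:2]; u=np.linalg.svd(W-W.mean(0))[2][0]; v=W.mean(0)-c
            u*=np.sign(u@v); print(st[i],"centroid",W.mean(0).round(4),"bearing from axis",np.degrees(np.arctan2(v[1],-v[0])).round(2),"line dir",np.degrees(np.arctan2(u[1],-u[0])).round(2))
E
python3 - <<'E'
from ptr import *
for f in("w23","w24","w25"): ptr(f)
im=cv2.imread("pics/w25.png"); cv2.imwrite("pics/c25.png",cv2.resize(im[80:300,130:390],None,fx=2.7,fy=2.7,interpolation=cv2.INTER_CUBIC))
E
```

```text
w23 axis px [255.8 230.9]
[253 207  22  35 372] centroid [ 0.6022 -0.1424] bearing from axis 52.44 line dir 21.51
w24 axis px [258.2 222.6]
[262 180  21  28 180] centroid [ 0.5912 -0.1382] bearing from axis 36.04 line dir -4.77
[256 191   6  30 171] centroid [ 0.5981 -0.1483] bearing from axis 14.32 line dir 14.79
w25 axis px [257.3 280.3]
[253 238   9  41 291] centroid [ 0.6113 -0.1406] bearing from axis 103.35 line dir 103.86
```

View pics/c25.png

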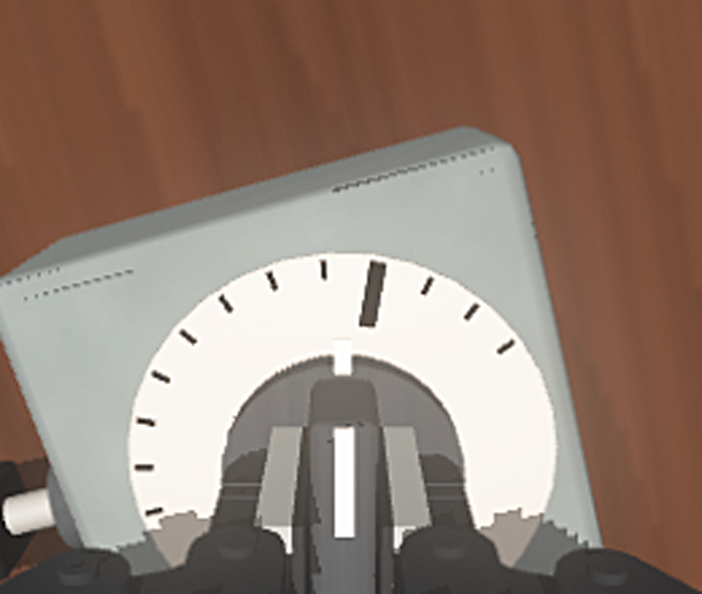

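The crop shows the white pointer vertical at column 343 and the long mark at (373,295), a little further clockwise, so the dial is below the mark. Pointer bearing plus head yaw gives about 105.0°, with the target at 114.6°. That was picture 16, so from here I measure only with numbers.

>>> arm_command --series "0 0 0 0.012 0 0 -0.9;0 0 0 0.012 0 0 -0.9;0 0 0 0.012 0 0 -0.9;0 0 0 0.008 0 0 -0.9;0 0 0 0 0 0 -0.9;0 0 0 0 0 0 -0.9;0 0 0 0 0 0 -0.9"

```text
clock: 45.72
position: [0.6112, -0.1477, 0.0576]
ee_rot: [0.397, 0.589, 0.395, -0.582]
contact_force: [8.3, 7.0, 2.3]
width: 0.0105
```

```bash
cat > look.py <<'E'
import sys
from ptr import *; from ticks import ticks
f=sys.argv[1]
im,C=shot("wrist"); cv2.imwrite(f"pics/{f}.png",im); np.savez(f"{f}.npz",K=C[0],D=C[1],M=C[2]); T,s=pose()
yaw=np.degrees(np.arctan2(T[1,1],T[0,1])); print("pos",T[:3,3].round(4),"yaw",yaw.round(2),"dial by yaw",(91.3-yaw).round(2),"target 114.59",s["contact_force"].round(1),s["moment"].round(2),s["width"])
ptr(f); ticks(f)
E
python3 look.py w26
```

```text
pos [ 0.6112 -0.1477  0.0576] yaw -21.91 dial by yaw 113.21 target 114.59 [7.9 7.7 3. ] [ 1.25 -1.11 -0.02] 0.01049752219221974
w26 axis px [257.3 280.2]
[253 238   8  41 298] centroid [ 0.6127 -0.1409] bearing from axis 111.01 line dir 111.22
w26 0.0375 [(np.float64(12.26), np.float64(2.2)), (np.float64(26.92), np.float64(2.8)), (np.float64(41.61), np.float64(2.2)), (np.float64(56.21), np.float64(2.2)), (np.float64(70.9), np.float64(2.4)), (np.float64(85.52), np.float64(2.0)), (np.float64(100.12), np.float64(2.0)), (np.float64(114.53), np.float64(5.4)), (np.float64(128.89), np.float64(2.0)), (np.float64(143.36), np.float64(2.2)), (np.float64(157.51), np.float64(2.0))]
 centre [ 0.6086 -0.1511] psi deg 1.33 res deg [-0.   0.   0.  -0.   0.   0.   0.  -0.  -0.1  0.1 -0. ]
```

>>> arm_command --series "0 0 0 0.004 0 0 -0.9;0 0 0 0.004 0 0 -0.9;0 0 0 0 0 0 -0.9;0 0 0 0 0 0 -0.9"

```text
clock: 46.1
position: [0.6112, -0.1477, 0.0576]
ee_rot: [0.39, 0.594, 0.387, -0.587]
contact_force: [8.3, 7.4, 2.9]
width: 0.0104
```

```bash
python3 look.py w27
```

```text
pos [ 0.6113 -0.1477  0.0576] yaw -23.35 dial by yaw 114.65 target 114.59 [8.3 7.3 2.8] [ 1.19 -1.11  0.04] 0.010454213873001677
w27 axis px [257.3 280.2]
[224 238  18  40 262] centroid [ 0.605  -0.1354] bearing from axis 76.36 line dir 122.95
[253 238   8  41 294] centroid [ 0.6129 -0.1411] bearing from axis 112.58 line dir 112.91
[272 239  16  33 202] centroid [ 0.6226 -0.1412] bearing from axis 144.72 line dir 104.3
[276 273  10  12  47] centroid [ 0.6177 -0.1532] bearing from axis -166.19 line dir 149.95
w27 0.0375 [(np.float64(12.31), np.float64(2.8)), (np.float64(26.95), np.float64(2.8)), (np.float64(41.51), np.float64(2.4)), (np.float64(56.28), np.float64(2.4)), (np.float64(70.93), np.float64(2.4)), (np.float64(85.34), np.float64(2.4)), (np.float64(100.08), np.float64(2.0)), (np.float64(114.53), np.float64(5.4)), (np.float64(128.85), np.float64(2.0)), (np.float64(143.21), np.float64(2.2)), (np.float64(157.5), np.float64(2.4))]
 centre [ 0.6086 -0.1511] psi deg 1.32 res deg [-0.   0.  -0.1  0.   0.1 -0.1  0.1  0.  -0.1 -0.   0. ]
```

The dial reads 113.9–114.65° (about 1.99–2.00 rad). Releasing and lifting.

>>> arm_command --series "0 0 0 0 0 0 -0.6;0 0 0 0 0 0 -0.5;0 0 0 0 0 0 -0.4;0 0 0 0 0 0 -0.3;0 0 0 0 0 0 -0.3;-0.1 0 0 0 0 0 -0.3;-0.2 0 0 0 0 0 -0.3;-0.3 0 0 0 0 0 -0.3;0 0 0 0 0 0 -0.3;0 0 0 0 0 0 -0.3;0 0 0 0 0 0 -0.3"

```text
clock: 47.07
position: [0.606, -0.1498, 0.1161]
ee_rot: [0.389, 0.591, 0.389, -0.591]
contact_force: [0.2, -0.2, 0.3]
width: 0.0302
```

```bash
python3 look.py w28
```

```text
pos [ 0.6055 -0.1496  0.1152] yaw -23.26 dial by yaw 114.56 target 114.59 [0.5 0.8 0. ] [ 0.01 -0.04  0.05] 0.02992972799141687
w28 axis px [263.6 223.1]
[261 191   6  32 188] centroid [ 0.6129 -0.1413] bearing from axis 112.65 line dir 112.93
w28 0.0375 [(np.float64(-17.17), np.float64(7.2)), (np.float64(-2.01), np.float64(1.8)), (np.float64(12.57), np.float64(2.6)), (np.float64(27.28), np.float64(2.0)), (np.float64(41.65), np.float64(2.4)), (np.float64(56.44), np.float64(2.0)), (np.float64(70.99), np.float64(2.2)), (np.float64(85.57), np.float64(2.2)), (np.float64(100.12), np.float64(2.2)), (np.float64(114.59), np.float64(5.2)), (np.float64(129.0), np.float64(2.4)), (np.float64(143.22), np.float64(2.6)), (np.float64(157.45), np.float64(2.4))]
 centre [ 0.6088 -0.151 ] psi deg 1.38 res deg [-0.4  0.2  0.1  0.2 -0.1  0.  -0.1 -0.1 -0.  -0.   0.   0.   0.1]
```

>>> arm_command --series "-0.4 0 0 0 0 0 -0.3;-0.4 0 0 0 0 0 -0.3;-0.4 0 0 0 0 0 -0.3;-0.4 0 0 0 0 0 -0.3;0 0 0 0 0 0 -0.3;0 0 0 0 0 0 -0.3"

```text
clock: 47.62
position: [0.6071, -0.1501, 0.2777]
ee_rot: [0.39, 0.591, 0.388, -0.59]
contact_force: [0.1, -0.7, -0.6]
width: 0.0299
```

Run:
```python
from h import *
for n,old in(("scene","scene0"),("top","top0")):
    im,C=shot(n); cv2.imwrite(f"pics/{n}30.png",im)
    for nm,a in(("now",im),("old",cv2.imread(f"pics/{old}.png"))):
        hsv=cv2.cvtColor(a,cv2.COLOR_BGR2HSV); m=((hsv[...,1]<60)&(hsv[...,2]>90)).astype(np.uint8); m=cv2.morphologyEx(m,cv2.MORPH_CLOSE,np.ones((3,3)))
        k,L,st,ce=cv2.connectedComponentsWithStats(m); o=[]
        for i in range(1,k):
            w=ray([ce[i]],C,.015)[0]
            if 15<st[i,4]<250 and -.1<w[0]<.8 and abs(w[1])<.65: o.append((*w[:2].round(3).tolist(),int(st[i,4])))
        print(n,nm,o)
im=cv2.imread("pics/scene30.png"); C=cam("scene")
# rod-end brightness profile along each rod axis in the scene view, z 16..58 mm
for k in range(6):
    q=proj([[.6240-.0022*k,.2877-.0419*k,h/1000] for h in range(16,60,3)],C); hsv=cv2.cvtColor(im,cv2.COLOR_BGR2GRAY); print(k,[int(hsv[int(round(y)),int(round(x))]) for x,y in q])
```

```text
scene now [(0.362, -0.534, 42), (0.262, -0.414, 175), (0.42, -0.565, 47), (0.355, -0.106, 32), (0.748, 0.17, 32)]
scene old [(0.266, -0.413, 151), (0.379, -0.257, 82), (0.355, -0.106, 32), (0.444, -0.159, 99), (0.436, -0.05, 107), (0.436, 0.175, 137), (0.365, 0.268, 144), (0.748, 0.17, 32)]
top now []
top old [(0.446, -0.163, 65), (0.439, 0.173, 69), (0.438, -0.054, 63), (0.381, -0.26, 67), (0.362, 0.421, 46), (0.368, 0.266, 62), (0.352, 0.103, 190), (0.352, -0.112, 29)]
0 [230, 230, 211, 127, 127, 119, 119, 161, 194, 194, 191, 183, 204, 226, 232]
1 [150, 239, 185, 185, 127, 130, 143, 138, 203, 203, 204, 188, 211, 211, 230]
2 [179, 195, 239, 239, 222, 126, 126, 134, 185, 215, 215, 212, 226, 230, 230]
3 [190, 190, 215, 219, 164, 164, 144, 154, 154, 196, 211, 213, 213, 228, 228]
4 [188, 188, 205, 243, 243, 190, 143, 141, 141, 202, 213, 207, 207, 226, 228]
5 [162, 162, 154, 155, 155, 155, 156, 154, 180, 180, 215, 212, 228, 236, 236]
```

Two new bright blobs appear in the scene view near (0.36,−0.53) and (0.42,−0.57). I'll check what they are before handing in.

Run:
```python
from h import *
C=cam("scene"); P=[[.362,-.534,.015],[.42,-.565,.015],[.352,.103,.02]]
q=proj(P,C); print(q)
for f in("scene0","s10","scene20","s25","scene30"):
    a=cv2.imread(f"pics/{f}.png"); print(f,[a[int(y)-6:int(y)+7,int(x)-6:int(x)+7].reshape(-1,3).mean(0).astype(int).tolist()+[int((a[int(y)-6:int(y)+7,int(x)-6:int(x)+7].min(2)>90).sum())] for x,y in q])
C=cam("top"); q=proj(P,C); print("top",q)
for f in("top0","top1","t9","t14","t17","top20","top30"):
    a=cv2.imread(f"pics/{f}.png"); print(f,[a[int(y)-5:int(y)+6,int(x)-5:int(x)+6].reshape(-1,3).mean(0).astype(int).tolist() for x,y in q])
```

```text
[[166.99632141 114.16831929]
 [148.68962601 117.25894236]
 [309.2461653  202.12231945]]
scene0 [[42, 70, 121, 0], [39, 63, 107, 0], [193, 198, 203, 147]]
s10 [[42, 71, 123, 0], [40, 64, 109, 0], [99, 116, 126, 168]]
scene20 [[42, 71, 122, 0], [40, 64, 108, 0], [194, 199, 204, 148]]
s25 [[132, 157, 170, 169], [82, 90, 83, 71], [194, 198, 204, 147]]
scene30 [[66, 79, 103, 37], [67, 77, 97, 38], [194, 198, 204, 148]]
top [[411.37864044 219.9444176 ]
 [419.09466525 203.5011953 ]
 [228.47906602 220.80527484]]
top0 [[61, 88, 138], [56, 82, 128], [223, 227, 232]]
top1 [[59, 86, 135], [55, 80, 126], [165, 184, 196]]
t9 [[62, 91, 142], [59, 85, 133], [228, 232, 236]]
t14 [[61, 89, 139], [57, 83, 129], [226, 229, 234]]
t17 [[63, 89, 135], [60, 85, 130], [225, 229, 234]]
top20 [[61, 89, 139], [57, 83, 130], [226, 230, 235]]
top30 [[61, 90, 140], [57, 83, 130], [228, 232, 237]]
```

In the top view those spots are plain desk, so the blobs were just the arm passing in front of the scene camera. Handing in.

```bash
python3 -c "
from rig import ticket; print(ticket.sign_off())"
```

```text
the job is handed in; nothing more can be done
None
```

The job is done as asked and handed in at about 48 s of robot time.

- **Springs:** I found five springs and threaded them onto five adjacent rods, each lowered to within about 2 mm of the block before release. The rod at the tester end stayed empty. A later wrist picture showed all five on their rods. No snags or twisting, and my last camera check found no stray spring on the desk.
- **Draw knob:** I pulled it 25.0 mm to its stop, where the force rose to about 9 N, held it just over 1 s, then let go. The next picture showed it back home.
- **Dial:** I turned it clockwise only, from about 0.27 rad, and never turned it back. After release the pointer measured 1.99 rad against the mark at 2.0, just below it. While still gripped, the tool's angle read 114.65° against the mark's 114.59°, about 0.5° above the pointer reading of 114.1°. I trust the pointer reading.

**Disagreements and limits:**
- While turning the dial, the gripper sat 3–4 mm off the dial's axis with about 8–12 N of side force. The dial did not shift when I let go.
- I did not check each bystander's position separately, but the arm's path stayed clear of them.
- Two unexpected bright spots in the last scene picture were the arm in front of the camera; the top camera showed bare desk there.

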